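# Strip the converter's plug-in modules with the bench dead

## Task

Kill the bench supply with the console's test button, so that its breaker lever drops, before you take anything out of the converter. Then lift the retaining bar out of its two open brackets, draw all the plug-in modules and stand them upright in the carrying tray; put the bar back down into both brackets and only then lift the breaker lever back up. Set each module down without letting it drop, and leave the other things on the bench where they are.

Things in the scene. Friction and masses are not known exactly. Their poses are not given: they have to be found in the camera images.
- chassis: Fixed open cast-aluminium converter housing with finned sides, 176 mm (x) x 208 mm (y), walls 50 mm high. Origin: centre of its underside; z up. Four bays side by side, centres at y = -72, -24, 24, 72 mm, each 136 mm long in x, 40 mm wide, floor 12 mm above the table, parted by guides 8 mm thick, 40 mm high. A bay may be empty. The mat up to 130 mm behind it (+x side) is clear.
- bracket_a (a point): Bottom middle of the slot of the open steel bracket at the chassis's -y end (chassis x = -42, y = -107, z = 77 mm). Upright slot, open at the top, 23 mm wide in x, 6 mm thick in y; its sides rise 24 mm and end in lips flared outward, 36 mm above this point at most.
- bracket_b (a point): The same for the like bracket at the chassis's +y end (x = -42, y = 107, z = 77 mm).
- bar: The retaining bar: straight steel bar 18 mm wide (x), 24 mm high (z), 246 mm long (y) over its two end flanges (34 mm wide in x, 8 mm thick in y, from 115 to 123 mm either side of the middle), 220 g. Origin: centre of its underside. It starts in both brackets, flanges outside them with 5 mm of play, along the chassis's y, 1 mm above the modules; their grips begin 25 mm away in +x.
- module1: Plug-in module (up to four alike; an absent one reads None): upright block 130 (x) x 34 (y) x 64 mm high, 340 g, one side finned. On top a black grip 44 (x) x 12 (y) x 40 mm high, centred 14 mm toward +x, about over the centre of mass; its top is at 104 mm. Origin: centre of underside. Starts in a bay, axes as the chassis's, 3 mm play; draws straight up; stands on its own on a flat floor.
- module2: Plug-in module (up to four alike; an absent one reads None): upright block 130 (x) x 34 (y) x 64 mm high, 340 g, one side finned. On top a black grip 44 (x) x 12 (y) x 40 mm high, centred 14 mm toward +x, about over the centre of mass; its top is at 104 mm. Origin: centre of underside. Starts in a bay, axes as the chassis's, 3 mm play; draws straight up; stands on its own on a flat floor.
- module3: Plug-in module (up to four alike; an absent one reads None): upright block 130 (x) x 34 (y) x 64 mm high, 340 g, one side finned. On top a black grip 44 (x) x 12 (y) x 40 mm high, centred 14 mm toward +x, about over the centre of mass; its top is at 104 mm. Origin: centre of underside. Starts in a bay, axes as the chassis's, 3 mm play; draws straight up; stands on its own on a flat floor.
- module4: Plug-in module (up to four alike; an absent one reads None): upright block 130 (x) x 34 (y) x 64 mm high, 340 g, one side finned. On top a black grip 44 (x) x 12 (y) x 40 mm high, centred 14 mm toward +x, about over the centre of mass; its top is at 104 mm. Origin: centre of underside. Starts in a bay, axes as the chassis's, 3 mm play; draws straight up; stands on its own on a flat floor.
- tray: Loose carrying tray of dark grey conductive plastic, open at the top, 252 mm (x) x 168 mm (y) x 40 mm high outside, walls and floor 6 mm thick, 1.5 kg. Origin: centre of its underside. Room for four modules side by side along its x, their length along its y, about 54 mm apart.
- console: Fixed grey bench supply console, about 170 mm (x) x 180 mm (y), with a sloping front panel that rises from 60 mm (at its -x edge) to 115 mm above the table, away from the robot, at 20 degrees. Origin: centre of its underside. The lever is on its -y half, the test button on its +y half.
- breaker_lever (a joint): Lever hinged about the console's y: 0 = up (supply on, 18 degrees past vertical toward the console's +x), 1.326 rad = dropped (off, 58 degrees from vertical toward -x, the robot's side). Only its weight (110 g) past dead centre holds it up: left either side of vertical, it falls to that side. Black bar 20 mm wide (y), 14 mm thick, end 60 mm from the hinge axis.
- lever_grip (a point): Point on the lever's middle line, 48 mm from the hinge axis (12 mm short of its end). It moves with the lever.
- lever_hinge (a point): Middle of the lever's hinge axis, 8 mm beneath the panel surface; the axis is the console's y.
- test_button (a joint): Test button travel: 0 = out, 0.007 m = fully in; it springs out when released. It takes about 5 N, pressed into the panel (square to it: 20 degrees from straight down); straight down works as well. From about 6 mm in it trips the lever, which then drops if it was up.
- test_top (a point): Centre of the button's round grey cap, 30 mm across, top 18 mm above the panel (11 mm above its collar). It moves with the button. The point's z axis points out of the panel.
- solder_spool: White solder spool, 62 mm across, 48 mm high, standing back left. Leave alone. Origin: its underside.
- flux_bottle: Clear jar with a white cap, 52 mm across, 85 mm high, standing back right. Leave alone. Origin: its underside.
Things that resemble listed ones, but are neither listed nor needed, are in the scene too. Leave any blue look-alike of the console alone.

How it is judged:
By the outcome, as a careful person would: the job done as asked, in the order asked, and still so for the second after the job is handed in, with the robot touching nothing.
Of module1, module2, module3, module4 only 2 to 4 are there at a start; the rules pass over those that are not, and their reading is None.
At some moment in a run one of bar, tray may be knocked a few centimetres aside while the robot is not near it.
It also fails if it takes over 210 s, if anything falls off the work surface, if the arm or the gripper's body presses on something with over 40 N, if the wrist force passes 120 N, or if a joint passes its speed limit or range.

## Robot

A 7-joint arm with a two-finger parallel gripper is mounted at the origin on the work surface. World frame = base frame: x ahead of the robot, y to its left, z up, the work surface at z = 0. Lengths are in m, angles in degrees, forces in N, time in s.
With the tool pointing down it reaches from about 0.425 to 0.875 m from the base axis. Payload 4.7 kg.
Tool frame: the origin (TCP) lies at the very end of the fingers, on their centre line; the grasp point (between the pads) lies behind it (env.pinch_z is the z of the grasp point in the tool frame, in m); z points along the fingers, y is the direction in which the jaws open and shut (so a half turn about z gives the same grasp; the last joint's range is limited). The gripper opens to 87 mm and grips with 3 to 60 N. Pads are 19 mm wide; open, the fingers measure 117 mm over their backs; the gripper's body (75 mm by 190 mm) begins 51 mm behind the grasp point.
Start: joints at [75.12, 18.392, -4.016, 83.108, 1.295, 78.541, -3.26], TCP at [0.176, -0.626, 0.223] pointing down, gripper open.
Joint ranges: [-163.93, 163.93], [-17.29, 119.83], [-79.2, 71.16], [3.27, 140.29], [-89.18, 269.18], [5.43, 117.66], [-154.24, 154.24]. Speed limits (degrees/s): [147.25, 147.25, 180, 180, 180, 180, 180].

## Interface

Orientations are given as [roll, pitch, yaw] about the fixed x, y, z axes, in that order (R = Rz(yaw) Ry(pitch) Rx(roll)).
In Python, from cell import readout, read_camera, env gives the robot as it stands. The module is installed in compiled form; this text tells all that it offers.
- The arm moves only by the tool servo_tool, never from a script. Its argument "plan" is a list that holds one entry, the list of rows, each a list of 5 numbers: the finger opening in m, from 0 to 0.087, then the shift along the tool's x, y, z in m, then the turn about the tool's z in rad. In form: [[[jaw, x, y, z, yaw], ...]]. A call has 1 to 12 rows; each row is the pose to reach, as a shift and turn from the pose measured when the call began, along the tool's axes at that moment; what a row does not reach only later rows make up. A row lasts 1/12 s, in which the tool goes at most 41.7 mm and 7.16 degrees, less where a joint would pass 70% of its speed; a pose out of reach is approached as far as the arm can. A call with a gripper value outside its range is refused whole. The fingers move at their own pace and stop on an object; "force" is the grip in N (left out, the last holds). Time passes only in rows, so rows that repeat a pose let the fingers close. It gives the time, the measured TCP pose, the force and the opening at its end, in the units of the state.
- readout.get_obs(): the state, without advancing time (a new reading comes with each control period).
- read_camera(name): name is "scene" or "side" or "wrist"; returns a dict with "image" (420x560x3 uint8, red, green, blue), "range_z" (420x560 float32, m along the optical axis (not along the pixel's ray), 0 where there is no reading), "mtx" (3x3 intrinsics, pixels), "camera_from_world" (4x4, takes a point from world to camera coordinates). Camera axes: x right, y up, looking along -z (the intrinsics and any distortion apply to the point x, -y, -z); pixel columns grow to the right and rows downward; lengths in m; the calibration is good to about 2 mm. A picture is of the moment at which its call begins.
- env.sign_off(): hands the job in, once; it reports no verdict.
The state is a dict: "time_s": time; "qpos": joint angles; "joint_velocities": joint speeds; "effort": joint torques, N m; "tool_pos": TCP position; "tool_rot": TCP orientation; "force": force on the tool from outside, world axes, zero at the start; "wrist_torque": the same for the moment, N m; "grip_width": finger opening in m.
Only numpy, scipy, OpenCV 4.12 (cv2) and the standard library are available. Lean on these libraries where they do the work, as an engineer would, in place of code of your own. Each camera call takes 0.05 s, during which the arm holds its last target. There are 200 camera calls.

## Working session

There is one attempt and no reset: what is moved stays moved. The work goes in short steps, Python scripts to look and compute and a tool call to move; the robot and the scene stay as the last step left them, time stands still between calls to the robot, and variables do not carry over. Pictures are saved under pics/ and viewed, about 12 in all and at most 16, crops included, and the job is handed in when it is done.

Besides the shell and the picture viewer there is one more tool, called after "Request:" by a JSON object that holds its "name" and its "arguments". servo_tool: Moves the arm, as the interface text tells. Its arguments: {"type":"object","properties":{"plan":{"type":"array"},"force":{"type":"number"}},"required":["plan"]}

```bash
ls; mkdir -p pics
cat > h.py <<'E'
import numpy as np, cv2
from cell import readout, read_camera, env
def cam(n,save=None):
    d=read_camera(n)
    if save: cv2.imwrite('pics/'+save,cv2.cvtColor(d['image'],cv2.COLOR_RGB2BGR))
    return d
def cloud(d):
    z=d['range_z'].astype(float);K=d['mtx'];v,u=np.mgrid[:z.shape[0],:z.shape[1]]
    P=np.stack([(u-K[0,2])/K[0,0]*z,-(v-K[1,2])/K[1,1]*z,-z],-1)
    T=np.linalg.inv(d['camera_from_world']); W=P@T[:3,:3].T+T[:3,3]; W[z==0]=np.nan
    return W
def st():
    o=readout.get_obs(); print({k:np.round(o[k],3).tolist() for k in ('time_s','tool_pos','tool_rot','force','grip_width','qpos')}); return o
E
python3 - <<'E'
from h import *
st(); print(env.pinch_z)
for n in('scene','side','wrist'):
    d=cam(n,n+'0.png'); np.savez('pics/'+n+'0.npz',**d); print(n,d['mtx'].round(1).tolist(),np.linalg.inv(d['camera_from_world']).round(3).tolist(),(d['range_z']>0).mean())
E
```

```text
pics
{'time_s': 0.0, 'tool_pos': [0.176, -0.625, 0.221], 'tool_rot': [-179.889, 0.008, 15.688], 'force': [0.184, 0.25, -0.125], 'grip_width': 0.087, 'qpos': [75.12, 18.438, -4.015, 83.175, 1.297, 78.543, -3.262]}
-0.0187
scene [[425.1, 0.0, 282.3], [0.0, 425.1, 214.4], [0.0, 0.0, 1.0]] [[0.7, -0.511, 0.499, 1.181], [0.714, 0.512, -0.477, -0.689], [-0.012, 0.691, 0.723, 1.102], [0.0, 0.0, 0.0, 1.0]] 0.9866071428571429
side [[540.4, 0.0, 288.0], [0.0, 540.4, 202.3], [0.0, 0.0, 1.0]] [[0.988, 0.11, -0.105, 0.299], [-0.152, 0.667, -0.73, -1.299], [-0.01, 0.737, 0.676, 1.3], [0.0, 0.0, 0.0, 1.0]] 0.9506164965986394
wrist [[366.3, 0.0, 279.7], [0.0, 366.3, 204.2], [0.0, 0.0, 1.0]] [[0.27, 0.932, 0.241, 0.242], [-0.963, 0.262, 0.066, -0.609], [-0.002, -0.25, 0.968, 0.384], [0.0, 0.0, 0.0, 1.0]] 0.9960459183673469
```

View pics/scene0.png

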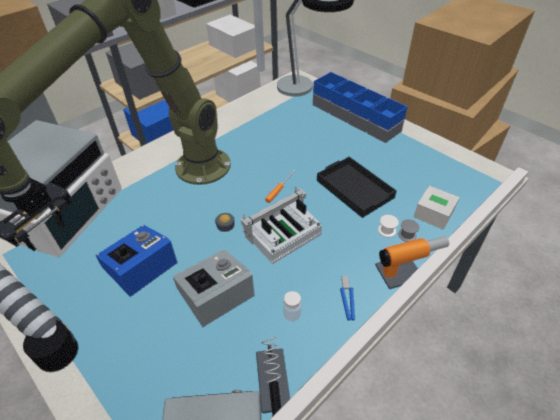

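View pics/side0.png

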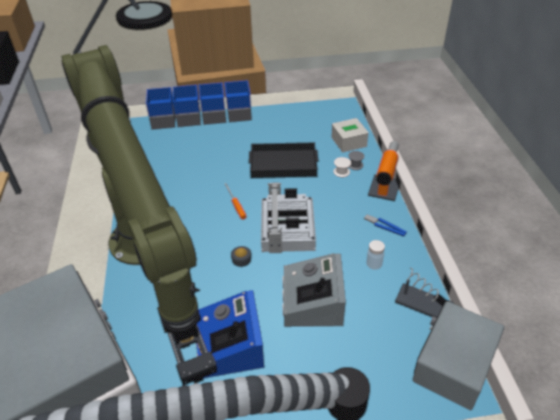

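The scene view shows the grey console at about (215,285), the chassis with its bar at (283,225), the tray at (356,185), the spool at (388,225) and the jar at (292,305). The side view agrees. Next I'll make an orthographic view from both depth clouds.

```bash
cat >> h.py <<'E'
def ortho(ds,x0,x1,y0,y1,s,name=None):
    """top view: rows = x descending, cols = y descending; s px/m"""
    H,W=int((x1-x0)*s),int((y1-y0)*s); im=np.zeros((H,W,3),np.uint8); hm=np.full((H,W),-1.)
    for d in ds:
        P=cloud(d).reshape(-1,3);C=d['image'].reshape(-1,3)
        m=np.isfinite(P[:,0])&(P[:,0]>x0)&(P[:,0]<x1)&(P[:,1]>y0)&(P[:,1]<y1)&(P[:,2]<.3);P=P[m];C=C[m]
        for i in np.argsort(P[:,2]):
            r=min(H-1,int((x1-P[i,0])*s));c=min(W-1,int((y1-P[i,1])*s))
            if P[i,2]>=hm[r,c]-.003: hm[r,c]=P[i,2];im[r,c]=C[i]
    if name: cv2.imwrite('pics/'+name,cv2.cvtColor(im,cv2.COLOR_RGB2BGR))
    return im,hm
E
python3 - <<'E'
from h import *
ds=[dict(np.load(f'pics/{n}0.npz')) for n in('scene','side')]
im,hm=ortho(ds,.2,.9,-.55,.5,400,None)
for d in ds:
    P=cloud(d); print('table z',np.nanmedian(P[...,2][(d['image'][...,2]>150)&(d['image'][...,0]<110)]))
a=cv2.resize(im,None,fx=1.8,fy=1.8,interpolation=0)
h=np.clip(hm/.16*255,0,255).astype(np.uint8);h=cv2.resize(h,None,fx=1.8,fy=1.8,interpolation=0)
cv2.imwrite('pics/o0.png',np.vstack([cv2.cvtColor(a,cv2.COLOR_RGB2BGR),cv2.applyColorMap(h,cv2.COLORMAP_JET)])[::1,::1]); print(a.shape)
a2=cv2.imread('pics/o0.png'); cv2.imwrite('pics/o0.png',cv2.resize(a2,(int(a2.shape[1]*600/a2.shape[0]),600)))
E
```

```text
table z 0.042573698966579254
table z 0.002739956228283047
(504, 756, 3)
```

View pics/o0.png

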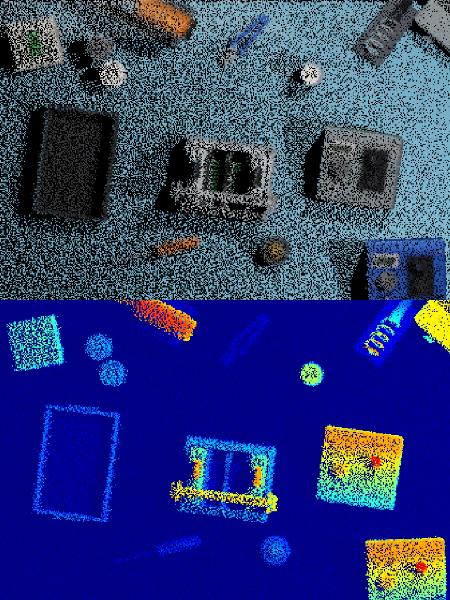

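Run:
```python
from h import *
ds=[dict(np.load(f'pics/{n}0.npz')) for n in('scene','side')]
Ps=[cloud(d).reshape(-1,3) for d in ds]
def sel(P,x0,x1,y0,y1,z0,z1): return P[(P[:,0]>x0)&(P[:,0]<x1)&(P[:,1]>y0)&(P[:,1]<y1)&(P[:,2]>z0)&(P[:,2]<z1)]
def rect(Q):
    h=cv2.minAreaRect((Q[:,:2]*1000).astype(np.float32)); return np.round(h[0],1),np.round(h[1],1),round(h[2],2),len(Q)
for P in Ps:
    print('mat',np.nanmedian(sel(P,.4,.8,-.5,.45,-.02,.02)[:,2]))
    print('tray',rect(sel(P,.36,.67,.2,.45,.034,.05)))
    print('console',rect(sel(P,.38,.62,-.46,-.22,.05,.13)))
    print('bar',rect(sel(P,.40,.5,-.16,.12,.094,.103)), rect(sel(P,.40,.5,-.16,.12,.075,.12)))
    print('walls',rect(sel(P,.35,.6,-.17,.1,.04,.054)))
    for yy in ((.0,.07),(-.16,-.07)):
        print('grip',rect(sel(P,.46,.6,*yy,.106,.125)))
    # height stats down bays
    for y in np.arange(-.13,.08,.012): 
        q=sel(P,.49,.53,y,y+.012,0,.14);print(round(y,3),np.round(np.percentile(q[:,2],[10,50,90]),3) if len(q) else None,end=';')
    print()
```

```text
mat 0.0009667623782747548
tray (array([519.9, 323.7]), array([174.2, 268.3]), 82.5, 470)
console (array([ 509.6, -337.2]), array([180.1, 175.7]), 81.76, 3129)
bar (array([461.5, -21.9]), array([245.7,  82.3]), 83.19, 364) (array([464.9, -22.8]), array([246.4,  90.6]), 82.82, 841)
walls (array([495.5, -32.3]), array([218.2, 153.5]), 82.56, 684)
grip (array([506.3,  41.1]), array([12.2, 47.4]), 87.39, 55)
grip (array([488.8, -99.2]), array([13.6, 46.8]), 83.6, 56)
-0.13 [0.04  0.051 0.073];-0.118 [0.037 0.075 0.092];-0.106 [0.076 0.095 0.115];-0.094 [0.059 0.076 0.078];-0.082 [0.036 0.039 0.039];-0.07 [0.011 0.013 0.015];-0.058 [0.01  0.012 0.015];-0.046 [0.011 0.014 0.027];-0.034 [0.016 0.035 0.04 ];-0.022 [0.014 0.014 0.014];-0.01 [0.01  0.013 0.016];0.002 [0.011 0.013 0.025];0.014 [0.014 0.036 0.053];0.026 [0.039 0.074 0.106];0.038 [0.082 0.102 0.117];0.05 [0.073 0.077 0.078];0.062 None;0.074 None;
mat 0.0024813008587980523
tray (array([517.6, 320.7]), array([188.7, 265.4]), 80.91, 479)
console (array([ 506.4, -338.1]), array([188. , 171.7]), 81.59, 3473)
bar (array([464.6, -26. ]), array([252. ,  91.1]), 81.91, 283) (array([462.2, -25.1]), array([251.5,  92.2]), 83.54, 824)
walls (array([480.9, -30.3]), array([224.2, 176.3]), 82.35, 881)
grip (array([503.5,  42.3]), array([20.5, 41. ]), 72.72, 59)
grip (array([ 485.8, -100.1]), array([19.4, 41. ]), 82.33, 70)
-0.13 [0.029 0.054 0.08 ];-0.118 [0.046 0.071 0.097];-0.106 [0.074 0.09  0.117];-0.094 [0.072 0.075 0.082];-0.082 None;-0.07 None;-0.058 None;-0.046 [0.034 0.038 0.045];-0.034 [0.028 0.038 0.043];-0.022 None;-0.01 None;0.002 [0.016 0.027 0.036];0.014 [0.016 0.038 0.066];0.026 [0.041 0.075 0.112];0.038 [0.075 0.097 0.118];0.05 [0.086 0.113 0.114];0.062 None;0.074 None;
```

Run:
```python
from h import *
ds=[dict(np.load(f'pics/{n}0.npz')) for n in('scene','side')]
def sel(P,x0,x1,y0,y1,z0,z1): return P[(P[:,0]>x0)&(P[:,0]<x1)&(P[:,1]>y0)&(P[:,1]<y1)&(P[:,2]>z0)&(P[:,2]<z1)]
for d in ds:
    P=sel(cloud(d).reshape(-1,3),.38,.62,-.46,-.22,.056,.2)
    Q=P
    for _ in range(6):
        A=np.c_[Q[:,:2],np.ones(len(Q))];c=np.linalg.lstsq(A,Q[:,2],rcond=None)[0]
        r=P[:,2]-np.c_[P[:,:2],np.ones(len(P))]@c; Q=P[abs(r)<.005]
    print('plane',c.round(4),'slope',np.degrees(np.arctan(np.hypot(*c[:2]))),'yaw',np.degrees(np.arctan2(c[1],c[0])))
    print('panel rect',cv2.minAreaRect((Q[:,:2]*1000).astype(np.float32)))
    h=r*np.cos(np.radians(20))
    for lo,hi in((.009,.014),(.015,.021),(.024,.07)):
        B=P[(h>lo)&(h<hi)]
        im=np.zeros((260,260),np.uint8)
        for p in B: im[int((p[0]-.37)*1000),int((p[1]+.47)*1000)]=255
        im=cv2.morphologyEx(im,cv2.MORPH_CLOSE,np.ones((7,7)))
        n,l,s,_=cv2.connectedComponentsWithStats(im)
        for i in range(1,n):
            if s[i,4]<40: continue
            q=np.array([p for p in B if l[int((p[0]-.37)*1000),int((p[1]+.47)*1000)]==i])
            print(lo,hi,len(q),'med',np.median(q,0).round(4),'min',q.min(0).round(3),'max',q.max(0).round(3))
b=[]
for n,d in zip(('scene','side'),ds):
    for c in ([.508,-.338,.09],):
        p=d['camera_from_world']@np.r_[c,1];u=d['mtx'][0,0]*p[0]/-p[2]+d['mtx'][0,2];v=d['mtx'][1,2]-d['mtx'][1,1]*p[1]/-p[2]
        u,v=int(u),int(v);b.append(cv2.resize(d['image'][v-50:v+50,u-60:u+60],(480,400),interpolation=2))
    for c in ([.482,-.027,.07],):
        p=d['camera_from_world']@np.r_[c,1];u=d['mtx'][0,0]*p[0]/-p[2]+d['mtx'][0,2];v=d['mtx'][1,2]-d['mtx'][1,1]*p[1]/-p[2]
        u,v=int(u),int(v);b.append(cv2.resize(d['image'][v-50:v+50,u-60:u+60],(480,400),interpolation=2))
b=np.vstack([np.hstack(b[:2]),np.hstack(b[2:])]);cv2.imwrite('pics/c0.png',cv2.cvtColor(cv2.resize(b,(720,600)),cv2.COLOR_RGB2BGR))
```

```text
plane [ 0.2933 -0.0375 -0.0724] slope 16.470590665826588 yaw -7.294779341734409
panel rect ((509.6148681640625, -337.31097412109375), (179.86370849609375, 172.8391571044922), 81.92823028564453)
0.009 0.014 29 med [ 0.52   -0.297   0.1027] min [ 0.503 -0.311  0.097] max [ 0.529 -0.283  0.105]
0.009 0.014 16 med [ 0.5614 -0.308   0.1141] min [ 0.552 -0.32   0.111] max [ 0.57  -0.292  0.117]
0.009 0.014 7 med [ 0.5679 -0.2784  0.1143] min [ 0.561 -0.284  0.113] max [ 0.574 -0.275  0.116]
0.015 0.021 49 med [ 0.506  -0.2919  0.1063] min [ 0.492 -0.304  0.102] max [ 0.52  -0.277  0.111]
0.024 0.07 51 med [ 0.5303 -0.3764  0.14  ] min [ 0.52  -0.385  0.12 ] max [ 0.536 -0.366  0.145]
plane [ 0.3483 -0.0464 -0.0998] slope 19.359668988324604 yaw -7.585201775105058
panel rect ((506.4483337402344, -337.09893798828125), (186.1220703125, 165.6209259033203), 81.44309997558594)
0.009 0.014 27 med [ 0.5078 -0.3031  0.1023] min [ 0.485 -0.314  0.094] max [ 0.521 -0.291  0.108]
0.015 0.021 46 med [ 0.5018 -0.2914  0.1073] min [ 0.489 -0.307  0.102] max [ 0.516 -0.279  0.114]
0.024 0.07 61 med [ 0.5226 -0.3811  0.1395] min [ 0.512 -0.389  0.123] max [ 0.533 -0.367  0.147]
```

View pics/c0.png

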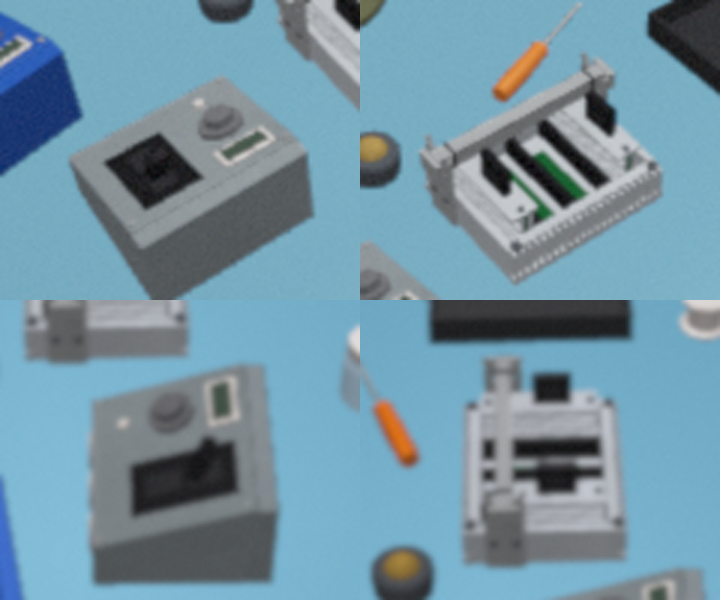

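```bash
cat >> h.py <<'E'
from scipy.spatial.transform import Rotation as Ro
def go(*tg):
    """print tool-frame shift for world TCP targets (x,y,z,yaw)"""
    o=readout.get_obs();R=Ro.from_euler('xyz',o['tool_rot'],degrees=True)
    for t in tg:
        d=R.inv().apply(np.array(t[:3])-o['tool_pos']); dy=(o['tool_rot'][2]-t[3]+180)%360-180
        print('shift',d.round(4).tolist(),'yaw',round(np.radians(dy),3))
E
python3 -c "
from h import *
go((.504,-.292,.2,-8),(.504,-.292,.14,-8))"
```

```text
shift [0.4063, -0.2322, 0.022] yaw 0.413
shift [0.4063, -0.2321, 0.082] yaw 0.413
```

Request:
{"name": "servo_tool", "arguments": {"plan": [[[0.087,0.034,-0.019,0,0.06],[0.06,0.068,-0.039,0,0.12],[0.04,0.102,-0.058,0.005,0.18],[0.02,0.136,-0.077,0.008,0.24],[0.0,0.17,-0.097,0.01,0.3],[0.0,0.204,-0.116,0.012,0.36],[0.0,0.238,-0.136,0.015,0.413],[0.0,0.272,-0.155,0.018,0.413],[0.0,0.306,-0.174,0.02,0.413],[0.0,0.34,-0.194,0.022,0.413],[0.0,0.374,-0.213,0.022,0.413],[0.0,0.406,-0.232,0.022,0.413]]], "force": 30}}

```text
time_s: 1.15
tool_pos: [0.5048, -0.2903, 0.1997]
tool_rot: [-179.9, 0.1, -7.9]
force: [1.3, -0.4, 0.2]
grip_width: 0.0216
```

Run:
```python
from h import *
st()
d=cam('wrist','w1.png')
P=cloud(d);Q=P.reshape(-1,3)
m=(Q[:,0]>.4)&(Q[:,0]<.6)&(Q[:,1]>-.43)&(Q[:,1]<-.25)&(Q[:,2]>.05)&(Q[:,2]<.16)
Q=Q[m]; pl=.0
n=np.array([np.cos(np.radians(-8)),np.sin(np.radians(-8))])
r=Q[:,2]-np.tan(np.radians(20))*(Q[:,:2]@n); c=np.median(r); h=(r-c)*np.cos(np.radians(20)); print(c)
b=Q[(h>.014)&(h<.022)&(Q[:,1]>-.32)]; print(len(b),np.median(b,0) if len(b) else'',b.min(0),b.max(0))
go((.504,-.292,.112,-8))
```

```text
{'time_s': 1.15, 'tool_pos': [0.505, -0.29, 0.2], 'tool_rot': [-179.912, 0.052, -7.949], 'force': [1.312, -0.411, 0.198], 'grip_width': 0.022, 'qpos': [43.967, 11.957, -19.075, 94.322, 3.959, 74.472, -73.738]}
-0.10871928236790138
1085 [ 0.50467992 -0.29254503  0.10663073] [ 0.48947665 -0.30721905  0.09952357] [ 0.51804901 -0.27798629  0.11160825]
shift [-0.006, 0.012, 0.0878] yaw 0.012
```

View pics/w1.png

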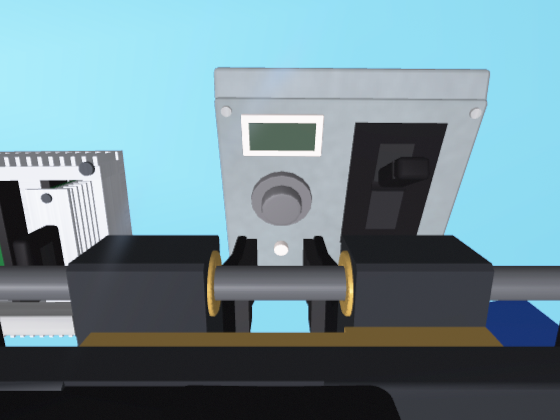

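Run:
```python
from h import *
st()
go((.5045,-.2925,.118,-8))
```

```text
{'time_s': 1.2, 'tool_pos': [0.511, -0.281, 0.2], 'tool_rot': [-179.576, -0.185, -7.325], 'force': [4.522, 5.77, 1.288], 'grip_width': 0.018, 'qpos': [43.614, 12.063, -19.613, 94.213, 3.7, 74.384, -73.916]}
shift [-0.0054, 0.0124, 0.0818] yaw 0.012
```

Request:
{"name": "servo_tool", "arguments": {"plan": [[[0,-0.005,0.012,0.01,0.012],[0,-0.005,0.012,0.025,0.012],[0,-0.005,0.012,0.04,0.012],[0,-0.005,0.012,0.055,0.012],[0,-0.005,0.012,0.065,0.012],[0,-0.005,0.012,0.075,0.012],[0,-0.005,0.012,0.08,0.012],[0,-0.005,0.012,0.082,0.012],[0,-0.005,0.012,0.082,0.012],[0,-0.005,0.012,0.082,0.012]]]}}

```text
time_s: 2.03
tool_pos: [0.5053, -0.2925, 0.1184]
tool_rot: [-179.6, -0.2, -8.0]
force: [0.5, -1.1, 0.4]
grip_width: 0.0005
```

Run:
```python
from h import *
st()
go((.5045,-.2925,.104,-8),(.5045,-.2925,.200,-8))
```

```text
{'time_s': 2.033, 'tool_pos': [0.505, -0.292, 0.118], 'tool_rot': [-179.597, -0.232, -8.018], 'force': [0.532, -1.116, 0.448], 'grip_width': 0.0, 'qpos': [43.906, 15.6, -18.764, 99.698, 4.956, 65.476, -74.283]}
shift [-0.0009, 0.0002, 0.0144] yaw -0.0
shift [-0.0005, -0.0004, -0.0816] yaw -0.0
```

Request:
{"name": "servo_tool", "arguments": {"plan": [[[0,0,0,0.006,0],[0,0,0,0.009,0],[0,0,0,0.012,0],[0,0,0,0.014,0],[0,0,0,0.015,0],[0,0,0,0.016,0],[0,0,0,0.016,0]]]}}

```text
time_s: 2.62
tool_pos: [0.5066, -0.2927, 0.1035]
tool_rot: [-179.6, -0.4, -8.0]
force: [1.3, -0.5, 5.8]
grip_width: 0.0009
```

Run:
```python
from h import *
st()
d=cam('scene')
Q=cloud(d).reshape(-1,3)
m=(Q[:,0]>.42)&(Q[:,0]<.55)&(Q[:,1]>-.40)&(Q[:,1]<-.35)
Q=Q[m]; n=np.array([np.cos(np.radians(-8)),np.sin(np.radians(-8))])
h=(Q[:,2]-np.tan(np.radians(20))*(Q[:,:2]@n)+.1087)*np.cos(np.radians(20))
q=Q[h>.018];print(len(q),np.median(q,0).round(3),q.min(0).round(3),q.max(0).round(3))
```

```text
{'time_s': 2.617, 'tool_pos': [0.507, -0.293, 0.104], 'tool_rot': [-179.642, -0.387, -8.01], 'force': [1.307, -0.516, 5.816], 'grip_width': 0.001, 'qpos': [43.773, 16.446, -18.7, 100.505, 5.298, 63.711, -74.55]}
423 [ 0.501 -0.372  0.214] [ 0.458 -0.391  0.106] [ 0.535 -0.35   0.221]
```

Request:
{"name": "servo_tool", "arguments": {"plan": [[[0,-0.001,0,0.002,0],[0,-0.001,0,0.004,0],[0,-0.001,0,0.005,0],[0,-0.001,0,0.006,0],[0,-0.001,0,0.006,0]]]}}

```text
time_s: 3.08
tool_pos: [0.5072, -0.2929, 0.1026]
tool_rot: [-179.8, -0.6, -8.0]
force: [-6.7, 3.5, 26.5]
grip_width: 0.0005
```

Run:
```python
from h import *
st()
cam('wrist','w2.png'); d=cam('side')
Q=cloud(d).reshape(-1,3)
m=(Q[:,0]>.42)&(Q[:,0]<.55)&(Q[:,1]>-.42)&(Q[:,1]<-.35)&(Q[:,2]<.15)
Q=Q[m]; n=np.array([np.cos(np.radians(-8)),np.sin(np.radians(-8))])
h=(Q[:,2]-np.tan(np.radians(20))*(Q[:,:2]@n)+.1087)*np.cos(np.radians(20))
q=Q[h>.018];print(len(q),np.median(q,0).round(3),q.min(0).round(3),q.max(0).round(3))
```

```text
{'time_s': 3.083, 'tool_pos': [0.507, -0.293, 0.103], 'tool_rot': [-179.751, -0.578, -7.998], 'force': [-6.698, 3.456, 26.457], 'grip_width': 0.0, 'qpos': [43.767, 16.408, -18.715, 100.665, 5.356, 63.375, -74.597]}
93 [ 0.473 -0.373  0.115] [ 0.457 -0.384  0.105] [ 0.492 -0.356  0.126]
```

```bash
python3 -c "
from h import *
go((.505,-.293,.22,-8),(.46,-.17,.27,82))"
```

```text
shift [-0.0009, -0.0002, -0.1174] yaw 0.0
shift [-0.0621, -0.1159, -0.1675] yaw -1.571
```

Request:
{"name": "servo_tool", "arguments": {"plan": [[[0,0,0,-0.02,0],[0,0,0,-0.055,0],[0,0,0,-0.09,-0.1],[0,0,0,-0.117,-0.2],[0.02,-0.01,-0.02,-0.13,-0.32],[0.04,-0.02,-0.04,-0.14,-0.44],[0.05,-0.03,-0.06,-0.15,-0.56],[0.05,-0.04,-0.08,-0.16,-0.68],[0.05,-0.05,-0.1,-0.167,-0.8],[0.05,-0.062,-0.116,-0.167,-0.92],[0.05,-0.062,-0.116,-0.167,-1.04],[0.05,-0.062,-0.116,-0.167,-1.16]]]}}

```text
time_s: 4.18
tool_pos: [0.459, -0.1685, 0.269]
tool_rot: [179.6, -0.4, 58.9]
force: [-0.5, -0.5, -0.7]
grip_width: 0.0451
```

Request:
{"name": "servo_tool", "arguments": {"plan": [[[0.05,0,0,0,-0.12],[0.05,0,0,0,-0.24],[0.05,0,0,0,-0.36],[0.05,0,0,0,-0.41],[0.05,0,0,0,-0.41],[0.05,0,0,0,-0.41],[0.05,0,0,0,-0.41]]]}}

```text
time_s: 4.77
tool_pos: [0.4585, -0.1685, 0.2686]
tool_rot: [179.6, -0.2, 82.3]
force: [0.4, 0.7, -0.4]
grip_width: 0.0501
```

```bash
cat >> h.py <<'E'
def P2(W,x0,x1,y0,y1,z0,z1):
    Q=W.reshape(-1,3);return Q[(Q[:,0]>x0)&(Q[:,0]<x1)&(Q[:,1]>y0)&(Q[:,1]<y1)&(Q[:,2]>z0)&(Q[:,2]<z1)]
def rect(Q): 
    h=cv2.minAreaRect((Q[:,:2]*1000).astype(np.float32)); return np.round(h[0],1),np.round(h[1],1),round(h[2],2),len(Q)
E
python3 - <<'E'
from h import *
st(); d=cam('wrist','w3.png'); np.savez('pics/w3.npz',**d); W=cloud(d)
print('mat',np.nanmedian(P2(W,.55,.8,-.2,.1,-.02,.02)[:,2]))
print('bar',rect(P2(W,.38,.5,-.2,.12,.097,.105)))
q=P2(W,.38,.5,-.1,.05,.097,.105); print('mid',rect(q),np.polyfit(q[:,1],q[:,0],1), np.median(q,0))
print('walls',rect(P2(W,.35,.62,-.2,.12,.045,.053)))
for yy in ((.0,.07),(-.16,-.07)): print('grip',rect(P2(W,.46,.6,*yy,.110,.122)))
E
```

```text
{'time_s': 4.767, 'tool_pos': [0.459, -0.168, 0.269], 'tool_rot': [179.596, -0.226, 82.314], 'force': [0.362, 0.72, -0.396], 'grip_width': 0.05, 'qpos': [43.523, -1.931, -25.417, 100.71, -1.139, 80.68, 10.61]}
mat 0.0008411498590142619
bar (array([451.7, -81.2]), array([134.2,  67.7]), 76.85, 3699)
mid (array([436.3, -55.7]), array([90.5, 18.3]), 82.41, 2450) [0.12926109 0.44372644] [ 0.43680369 -0.05316361  0.10118993]
walls (array([477., -67.]), array([129.9, 176.5]), 82.35, 5087)
grip (array([0., 0.]), array([0., 0.]), 0.0, 0)
grip (array([ 487.2, -100.8]), array([11.4, 42.8]), 82.31, 748)
```

View pics/w3.png

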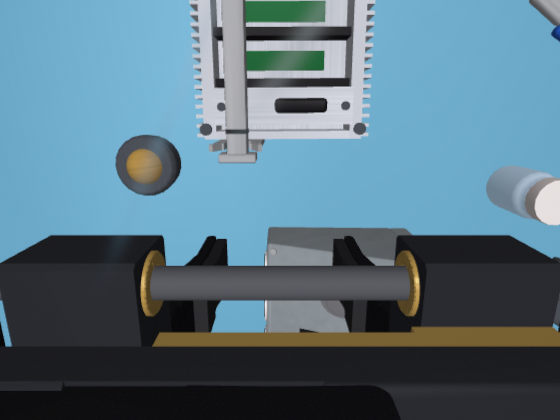

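```bash
python3 -c "
from h import *
go((.441,-.022,.16,82.5),(.441,-.022,.08,82.5))"
```

```text
shift [0.1424, -0.0378, 0.109] yaw -0.003
shift [0.1421, -0.0384, 0.189] yaw -0.003
```

Request:
{"name": "servo_tool", "arguments": {"plan": [[[0.05,0.036,-0.01,0.01,0],[0.05,0.072,-0.02,0.025,0],[0.05,0.108,-0.03,0.04,0],[0.05,0.142,-0.038,0.06,0],[0.05,0.142,-0.038,0.09,0],[0.05,0.142,-0.038,0.12,0],[0.05,0.142,-0.038,0.14,0],[0.05,0.142,-0.038,0.15,0],[0.05,0.142,-0.038,0.15,0],[0.05,0.142,-0.038,0.15,0]]]}}

```text
time_s: 5.65
tool_pos: [0.4413, -0.0223, 0.1194]
tool_rot: [179.6, -0.2, 82.3]
force: [-0.3, -0.7, 0.1]
grip_width: 0.0506
```

```bash
python3 -c "
from h import *
st();go((.441,-.022,.08,82.5))
W=cloud(cam('wrist'));q=P2(W,.38,.5,-.02,.09,.096,.105);print(len(q),np.polyfit(q[:,1],q[:,0],1))
W=cloud(cam('side'));q=P2(W,.38,.5,.02,.07,.096,.105);print(rect(q))
"
```

```text
{'time_s': 5.65, 'tool_pos': [0.441, -0.022, 0.119], 'tool_rot': [179.584, -0.245, 82.298], 'force': [-0.278, -0.706, 0.065], 'grip_width': 0.051, 'qpos': [36.193, -1.696, -35.679, 117.918, -1.324, 63.023, -6.585]}
shift [0.0001, -0.0007, 0.0394] yaw -0.004
9284 [0.13032479 0.44414401]
(array([463.5,  47.6]), array([64. , 46.4]), 16.79, 39)
```

Request:
{"name": "servo_tool", "arguments": {"plan": [[[0.05,0,0,0.012,0],[0.05,0,0,0.025,0],[0.05,0,0,0.034,0],[0.05,0,0,0.039,0],[0.05,0,0,0.039,0],[0.03,0,0,0.039,0],[0.01,0,0,0.039,0],[0.01,0,0,0.039,0],[0.01,0,0,0.039,0],[0.01,0,0,0.039,0],[0.01,0,0,0.039,0]]], "force": 45}}

```text
time_s: 6.67
tool_pos: [0.4422, -0.0223, 0.0815]
tool_rot: [179.5, -0.2, 82.3]
force: [-2.9, 0.4, 3.7]
grip_width: 0.0179
```

Request:
{"name": "servo_tool", "arguments": {"plan": [[[0.01,0,0,-0.006,0],[0.01,0,0,-0.014,0],[0.01,0,0,-0.024,0],[0.01,0,0,-0.036,0],[0.01,0,0,-0.048,0],[0.01,0,0,-0.06,0],[0.01,0,0,-0.07,0],[0.01,0,0,-0.075,0],[0.01,0,0,-0.075,0],[0.01,0,0,-0.075,0]]]}}

```text
time_s: 7.5
tool_pos: [0.4415, -0.0226, 0.1566]
tool_rot: [179.5, -0.2, 82.3]
force: [-0.2, 0.1, -3.8]
grip_width: 0.0179
```

```bash
python3 -c "
from h import *
st();go((.633,-.047,.155,82.5),(.633,-.047,.02,82.5))
W=cloud(cam('wrist'));print(np.nanmedian(P2(W,.43,.47,.0,.08,.1,.25)[:,2]))
"
```

```text
{'time_s': 7.5, 'tool_pos': [0.442, -0.023, 0.157], 'tool_rot': [179.49, -0.199, 82.292], 'force': [-0.187, 0.086, -3.799], 'grip_width': 0.018, 'qpos': [36.603, -4.28, -35.17, 115.394, -2.819, 67.602, -5.149]}
shift [0.0015, 0.193, 0.0034] yaw -0.004
shift [0.001, 0.1918, 0.1383] yaw -0.004
0.17694650990607474
```

Request:
{"name": "servo_tool", "arguments": {"plan": [[[0.01,0,0.015,0,0],[0.01,0,0.045,0,0],[0.01,0,0.08,0,0],[0.01,0,0.115,0,0],[0.01,0,0.15,0,0],[0.01,0,0.18,0.005,0],[0.01,0.001,0.193,0.02,0],[0.01,0.001,0.193,0.045,0],[0.01,0.001,0.192,0.075,0],[0.01,0.001,0.192,0.105,0],[0.01,0.001,0.192,0.13,0],[0.01,0.001,0.192,0.138,0]]]}}

```text
time_s: 8.55
tool_pos: [0.6284, -0.047, 0.0137]
tool_rot: [-179.9, -0.2, 82.3]
force: [-2.2, 0.3, -3.6]
grip_width: 0.0179
```

Request:
{"name": "servo_tool", "arguments": {"plan": [[[0.01,0,0,0.004,0],[0.01,0,0,0.008,0],[0.01,0,0,0.01,0],[0.01,0,0,0.011,0],[0.01,0,0,0.011,0],[0.01,0,0,0.011,0]]]}}

```text
time_s: 9.05
tool_pos: [0.6294, -0.047, 0.0046]
tool_rot: [180.0, -0.2, 82.3]
force: [-2.7, -0.5, 4.7]
grip_width: 0.0174
```

```bash
python3 -c "
from h import *
st();go((.633,-.047,.005,82.5))"
```

```text
{'time_s': 9.05, 'tool_pos': [0.629, -0.047, 0.005], 'tool_rot': [179.977, -0.193, 82.286], 'force': [-2.698, -0.483, 4.718], 'grip_width': 0.017, 'qpos': [27.215, 30.617, -32.005, 97.301, 18.464, 57.385, -18.961]}
shift [0.0004, 0.0036, -0.0004] yaw -0.004
```

Request:
{"name": "servo_tool", "arguments": {"plan": [[[0.03,0,0.0,0,0],[0.045,0,0.0,0,0],[0.045,0,0.0,0,0],[0.045,0,0,-0.02,0],[0.045,0,0,-0.05,0],[0.045,0,0,-0.085,0],[0.045,0,0,-0.12,-0.1],[0.045,0,0,-0.15,-0.2],[0.045,0,0,-0.18,-0.3],[0.045,0,0,-0.2,-0.42],[0.045,0,0,-0.2,-0.54],[0.045,0,0,-0.2,-0.66]]]}}

```text
time_s: 10.05
tool_pos: [0.6307, -0.0476, 0.2071]
tool_rot: [179.7, 0.0, 120.4]
force: [-0.5, -0.2, -0.7]
grip_width: 0.0451
```

```bash
python3 -c "
from h import *
st();go((.56,.042,.22,172.5))"
```

```text
{'time_s': 10.05, 'tool_pos': [0.631, -0.048, 0.207], 'tool_rot': [179.652, 0.035, 120.436], 'force': [-0.517, -0.187, -0.66], 'grip_width': 0.045, 'qpos': [34.754, 21.352, -41.955, 86.187, 14.309, 77.646, 22.21]}
shift [0.113, -0.0155, -0.0131] yaw -0.909
```

Request:
{"name": "servo_tool", "arguments": {"plan": [[[0.045,0.02,0,-0.01,-0.12],[0.045,0.045,-0.005,-0.013,-0.24],[0.045,0.07,-0.01,-0.013,-0.36],[0.045,0.095,-0.013,-0.013,-0.48],[0.045,0.113,-0.0155,-0.013,-0.6],[0.045,0.113,-0.0155,-0.013,-0.72],[0.045,0.113,-0.0155,-0.013,-0.84],[0.045,0.113,-0.0155,-0.013,-0.909],[0.045,0.113,-0.0155,-0.013,-0.909],[0.045,0.113,-0.0155,-0.013,-0.909],[0.045,0.113,-0.0155,-0.013,-0.909]]]}}

```text
time_s: 10.97
tool_pos: [0.5602, 0.0419, 0.22]
tool_rot: [179.8, 0.3, 172.4]
force: [0.5, 0.2, -0.2]
grip_width: 0.0445
```

```bash
python3 -c "
from h import *
st()
W=cloud(cam('wrist'));q=P2(W,.44,.58,0.0,.1,.111,.121);print(rect(q),np.median(q,0))
W=cloud(cam('scene'));print('tray',rect(P2(W,.36,.67,.2,.45,.034,.045)));print('bar',rect(P2(W,.58,.68,-.2,.1,.019,.03)))
W=cloud(cam('side'));print('tray',rect(P2(W,.36,.67,.2,.45,.034,.045)));print('bar',rect(P2(W,.58,.68,-.2,.1,.019,.03)))
go((.506,.042,.13,172.5),(.506,.042,.085,172.5))"
```

```text
{'time_s': 10.967, 'tool_pos': [0.56, 0.042, 0.22], 'tool_rot': [179.805, 0.314, 172.393], 'force': [0.482, 0.18, -0.208], 'grip_width': 0.045, 'qpos': [40.025, 13.47, -53.763, 94.99, 11.051, 76.822, 66.94]}
(array([492.9,  51.1]), array([30.3, 70.4]), 51.33, 1068) [0.5028118  0.04204701 0.11590714]
tray (array([522. , 322.7]), array([176.4, 264.8]), 82.73, 348)
bar (array([608.1, -41.3]), array([246.2,  80.9]), 82.29, 419)
tray (array([514.4, 322.6]), array([184.2, 256.1]), 83.18, 341)
bar (array([629. , -44.4]), array([256.3,  32.8]), 82.17, 297)
shift [0.0541, -0.0074, 0.0896] yaw -0.001
shift [0.0544, -0.0075, 0.1346] yaw -0.001
```

Request:
{"name": "servo_tool", "arguments": {"plan": [[[0.045,0.02,-0.003,0.01,0],[0.045,0.042,-0.006,0.03,0],[0.045,0.0545,-0.0075,0.055,0],[0.045,0.0545,-0.0075,0.08,0],[0.045,0.0545,-0.0075,0.105,0],[0.045,0.0545,-0.0075,0.125,0],[0.045,0.0545,-0.0075,0.135,0],[0.045,0.0545,-0.0075,0.135,0],[0.045,0.0545,-0.0075,0.135,0]]]}}

```text
time_s: 11.87
tool_pos: [0.5061, 0.0423, 0.0849]
tool_rot: [179.8, 0.3, 172.5]
force: [-0.6, 0.3, 0.3]
grip_width: 0.0451
```

Request:
{"name": "servo_tool", "arguments": {"plan": [[[0.02,0,0,0,0],[0.005,0,0,0,0],[0.005,0,0,0,0],[0.005,0,0,0,0],[0.005,0,0,0,0],[0.005,0,0,0,0]]], "force": 50}}

```text
time_s: 12.37
tool_pos: [0.5063, 0.0423, 0.0852]
tool_rot: [179.8, 0.3, 172.5]
force: [0.4, 0.2, 0.5]
grip_width: 0.013
```

```bash
python3 -c "
from h import *
st();go((.505,.042,.19,172.5))"
```

```text
{'time_s': 12.367, 'tool_pos': [0.506, 0.042, 0.085], 'tool_rot': [179.778, 0.317, 172.457], 'force': [0.447, 0.236, 0.5], 'grip_width': 0.013, 'qpos': [41.014, 13.797, -53.359, 111.153, 12.55, 60.725, 64.779]}
shift [0.0006, -0.0001, -0.1048] yaw -0.001
```

Request:
{"name": "servo_tool", "arguments": {"plan": [[[0.005,0,0,-0.004,0],[0.005,0,0,-0.012,0],[0.005,0,0,-0.022,0],[0.005,0,0,-0.034,0],[0.005,0,0,-0.047,0],[0.005,0,0,-0.06,0],[0.005,0,0,-0.075,0],[0.005,0,0,-0.09,0],[0.005,0,0,-0.105,0],[0.005,0,0,-0.117,0],[0.005,0,0,-0.12,0],[0.005,0,0,-0.12,0]]]}}

```text
time_s: 13.37
tool_pos: [0.5063, 0.042, 0.2066]
tool_rot: [179.8, 0.5, 172.4]
force: [0.0, 0.3, -3.2]
grip_width: 0.0117
```

```bash
python3 -c "
from h import *
st();cam('scene','s4.png');go((.57,.302,.2,82.5))"
```

```text
{'time_s': 13.367, 'tool_pos': [0.506, 0.042, 0.207], 'tool_rot': [179.802, 0.462, 172.447], 'force': [0.024, 0.316, -3.194], 'grip_width': 0.012, 'qpos': [45.527, 4.757, -55.078, 103.113, 4.006, 73.696, 71.898]}
shift [-0.0296, 0.2663, 0.0066] yaw 1.57
```

Request:
{"name": "servo_tool", "arguments": {"plan": [[[0.005,0,0.01,0,0.06],[0.005,-0.003,0.03,0,0.16],[0.005,-0.006,0.055,0,0.27],[0.005,-0.009,0.08,0,0.38],[0.005,-0.012,0.105,0,0.49],[0.005,-0.015,0.13,0,0.6],[0.005,-0.018,0.155,0,0.71],[0.005,-0.021,0.18,0,0.82],[0.005,-0.024,0.205,0,0.93],[0.005,-0.027,0.23,0,1.04],[0.005,-0.03,0.25,0,1.15],[0.005,-0.03,0.262,0,1.25]]]}}

```text
time_s: 14.42
tool_pos: [0.5691, 0.3003, 0.2045]
tool_rot: [179.8, -0.2, 100.7]
force: [-0.3, -0.4, -3.4]
grip_width: 0.0118
```

```bash
python3 -c "
from h import *
st();
for n in('scene','side'):
  W=cloud(cam(n));print('tray',rect(P2(W,.36,.67,.2,.45,.036,.044)));
go((.57,.302,.2,82.5),(.57,.302,.1,82.5))"
```

```text
{'time_s': 14.417, 'tool_pos': [0.569, 0.3, 0.205], 'tool_rot': [179.761, -0.172, 100.661], 'force': [-0.285, -0.38, -3.36], 'grip_width': 0.012, 'qpos': [5.892, 24.585, -47.829, 84.559, 18.293, 78.647, -32.187]}
tray (array([520.3, 323.6]), array([175., 268.]), 83.04, 349)
tray (array([518.5, 320.3]), array([183.8, 265. ]), 82.89, 314)
shift [0.0008, 0.0021, 0.0048] yaw 0.323
shift [0.0005, 0.0017, 0.1048] yaw 0.323
```

Request:
{"name": "servo_tool", "arguments": {"plan": [[[0.005,0.001,0.002,0.005,0.08],[0.005,0.001,0.002,0.01,0.18],[0.005,0.001,0.002,0.015,0.28],[0.005,0.001,0.002,0.025,0.315],[0.005,0.001,0.002,0.04,0.315],[0.005,0.001,0.002,0.055,0.315],[0.005,0.001,0.002,0.07,0.315],[0.005,0.001,0.002,0.085,0.315],[0.005,0.001,0.002,0.098,0.315],[0.005,0.001,0.002,0.108,0.315],[0.005,0.001,0.002,0.112,0.315],[0.005,0.001,0.002,0.112,0.315]]]}}

```text
time_s: 15.52
tool_pos: [0.5696, 0.3016, 0.0914]
tool_rot: [180.0, -0.2, 83.0]
force: [-0.5, -0.4, -3.4]
grip_width: 0.0113
```

```bash
python3 -c "
from h import *
st();W=cloud(cam('side','d5.png'))
cam('wrist','w5.png')
go((.57,.301,.079,83))"
```

```text
{'time_s': 15.517, 'tool_pos': [0.57, 0.302, 0.091], 'tool_rot': [179.964, -0.172, 82.987], 'force': [-0.465, -0.38, -3.374], 'grip_width': 0.011, 'qpos': [2.3, 28.954, -42.549, 91.58, 20.648, 67.471, -51.649]}
shift [-0.0019, -0.0004, 0.0143] yaw -0.0
```

View pics/w5.png

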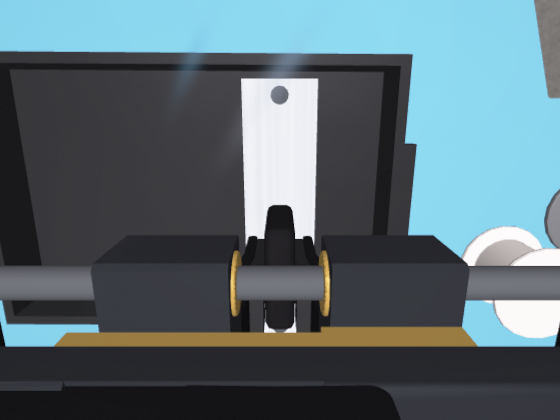

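Request:
{"name": "servo_tool", "arguments": {"plan": [[[0.005,-0.001,0,0.004,0],[0.005,-0.001,0,0.007,0],[0.005,-0.001,0,0.009,0],[0.005,-0.001,0,0.011,0],[0.005,-0.001,0,0.012,0],[0.005,-0.001,0,0.013,0],[0.005,-0.001,0,0.013,0],[0.005,-0.001,0,0.013,0]]]}}

```text
time_s: 16.28
tool_pos: [0.5705, 0.3018, 0.0803]
tool_rot: [179.8, -0.3, 83.0]
force: [-0.9, 0.0, -4.0]
grip_width: 0.0121
```

Request:
{"name": "servo_tool", "arguments": {"plan": [[[0.005,0,0,0.001,0],[0.005,0,0,0.002,0],[0.005,0,0,0.003,0],[0.005,0,0,0.003,0],[0.005,0,0,0.003,0]]]}}

```text
time_s: 16.7
tool_pos: [0.5711, 0.3026, 0.0792]
tool_rot: [179.7, -0.3, 83.0]
force: [-0.6, -0.7, 5.3]
grip_width: 0.0115
```

Request:
{"name": "servo_tool", "arguments": {"plan": [[[0.02,0,0,0,0],[0.04,0,0,0,0],[0.04,0,0,0,0],[0.04,0,0,0,0],[0.04,0,0,-0.02,0],[0.04,0,0,-0.045,0],[0.04,0,0,-0.075,0],[0.04,0,0,-0.1,0],[0.04,0,0,-0.12,0],[0.04,0,0,-0.12,0],[0.04,0,0,-0.12,0]]]}}

```text
time_s: 17.62
tool_pos: [0.571, 0.3024, 0.2005]
tool_rot: [179.6, -0.4, 83.0]
force: [-0.8, -0.2, -0.6]
grip_width: 0.04
```

Run:
```python
from h import *
st()
im=[]
for n in ('scene','side'):
    d=cam(n); p=d['camera_from_world']@np.r_[.52,.2,.03,1];u=int(d['mtx'][0,0]*p[0]/-p[2]+d['mtx'][0,2]);v=int(d['mtx'][1,2]-d['mtx'][1,1]*p[1]/-p[2])
    im.append(cv2.resize(d['image'][max(v-120,0):v+120,u-130:u+130],(390,360)))
    W=cloud(d);print(n,'grip -y',rect(P2(W,.46,.53,-.14,-.07,.108,.122)),'bar',rect(P2(W,.605,.68,-.2,.1,.018,.03)))
cv2.imwrite('pics/c6.png',cv2.cvtColor(np.hstack(im),cv2.COLOR_RGB2BGR))
go((.54,-.1,.21,172.5))
```

```text
{'time_s': 17.617, 'tool_pos': [0.571, 0.302, 0.2], 'tool_rot': [179.592, -0.401, 83.002], 'force': [-0.827, -0.231, -0.624], 'grip_width': 0.04, 'qpos': [3.648, 23.913, -44.646, 84.816, 16.964, 77.623, -49.003]}
scene grip -y (array([ 488.3, -100.6]), array([12.8, 44.8]), 83.83, 52) bar (array([635.1, -44.5]), array([247.8,  36.2]), 84.67, 418)
side grip -y (array([ 485.7, -101.5]), array([18.5, 40.9]), 77.41, 59) bar (array([628.9, -45.5]), array([253.4,  31.8]), 82.39, 306)
shift [-0.4021, 0.0192, -0.0138] yaw -1.562
```

View pics/c6.png

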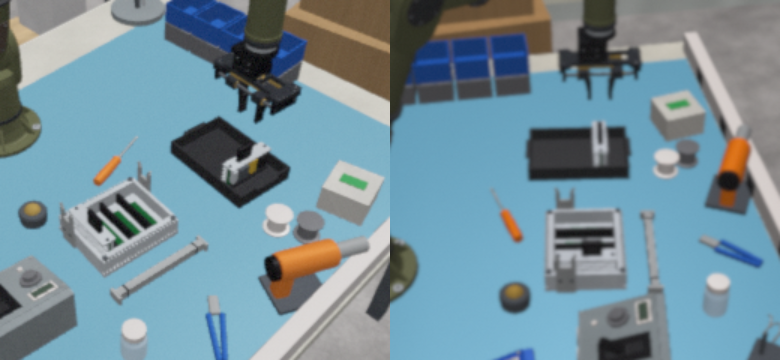

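Request:
{"name": "servo_tool", "arguments": {"plan": [[[0.04,-0.02,0,0,-0.1],[0.04,-0.055,0.002,0,-0.22],[0.04,-0.09,0.004,0,-0.34],[0.04,-0.13,0.006,0,-0.46],[0.04,-0.17,0.008,0,-0.58],[0.04,-0.21,0.01,0,-0.7],[0.04,-0.25,0.012,-0.005,-0.82],[0.04,-0.29,0.014,-0.01,-0.94],[0.04,-0.325,0.016,-0.014,-1.06],[0.04,-0.355,0.018,-0.014,-1.18],[0.04,-0.38,0.019,-0.014,-1.3],[0.04,-0.395,0.019,-0.014,-1.42]]]}}

```text
time_s: 18.72
tool_pos: [0.5389, -0.0993, 0.2086]
tool_rot: [179.8, 0.0, 160.7]
force: [0.7, -0.1, -0.5]
grip_width: 0.0401
```

```bash
python3 -c "
from h import *
st();go((.54,-.1,.21,172.5))"
```

```text
{'time_s': 18.717, 'tool_pos': [0.539, -0.099, 0.209], 'tool_rot': [179.845, 0.02, 160.663], 'force': [0.75, -0.069, -0.523], 'grip_width': 0.04, 'qpos': [51.239, 10.847, -48.345, 97.594, 8.212, 75.232, 71.972]}
shift [-0.0012, -0.0003, -0.0014] yaw -0.207
```

Request:
{"name": "servo_tool", "arguments": {"plan": [[[0.04,0,0,0,-0.1],[0.04,0,0,0,-0.207],[0.04,0,0,0,-0.207],[0.04,0,0,0,-0.207],[0.04,0,0,0,-0.207],[0.04,0,0,0,-0.207]]]}}

```text
time_s: 19.22
tool_pos: [0.5388, -0.0987, 0.2082]
tool_rot: [179.8, 0.0, 172.5]
force: [0.6, -0.3, 0.3]
grip_width: 0.0401
```

```bash
python3 -c "
from h import *
st()
W=cloud(cam('wrist'));q=P2(W,.44,.515,-.125,-.08,.110,.121);print(rect(q),np.median(q,0))
go((.487,-.1008,.13,172.5),(.487,-.1008,.085,172.5))"
```

```text
{'time_s': 19.217, 'tool_pos': [0.539, -0.099, 0.208], 'tool_rot': [179.836, 0.02, 172.483], 'force': [0.596, -0.331, 0.332], 'grip_width': 0.04, 'qpos': [52.362, 11.144, -49.766, 97.593, 8.608, 75.284, 83.42]}
(array([ 487.3, -101. ]), array([11.9, 42.9]), 82.38, 1095) [ 0.48702801 -0.10079838  0.11585273]
shift [0.0512, -0.009, 0.0783] yaw 0.0
shift [0.0513, -0.0092, 0.1233] yaw 0.0
```

Request:
{"name": "servo_tool", "arguments": {"plan": [[[0.04,0.02,-0.003,0.01,0],[0.04,0.042,-0.007,0.03,0],[0.04,0.0513,-0.009,0.05,0],[0.04,0.0513,-0.009,0.075,0],[0.04,0.0513,-0.009,0.1,0],[0.04,0.0513,-0.009,0.115,0],[0.04,0.0513,-0.009,0.123,0],[0.04,0.0513,-0.009,0.123,0],[0.04,0.0513,-0.009,0.123,0]]]}}

```text
time_s: 20.02
tool_pos: [0.4874, -0.1003, 0.0857]
tool_rot: [179.8, 0.1, 172.5]
force: [0.0, -0.1, -0.3]
grip_width: 0.0399
```

Request:
{"name": "servo_tool", "arguments": {"plan": [[[0.02,0,0,0,0],[0.005,0,0,0,0],[0.005,0,0,0,0],[0.005,0,0,0,0],[0.005,0,0,0,0],[0.005,0,0,0,0]]]}}

```text
time_s: 20.52
tool_pos: [0.4876, -0.1003, 0.086]
tool_rot: [179.8, 0.1, 172.5]
force: [-0.9, 0.2, 2.1]
grip_width: 0.0115
```

Request:
{"name": "servo_tool", "arguments": {"plan": [[[0.005,0,0,-0.004,0],[0.005,0,0,-0.012,0],[0.005,0,0,-0.022,0],[0.005,0,0,-0.034,0],[0.005,0,0,-0.047,0],[0.005,0,0,-0.06,0],[0.005,0,0,-0.075,0],[0.005,0,0,-0.09,0],[0.005,0,0,-0.105,0],[0.005,0,0,-0.117,0],[0.005,0,0,-0.12,0],[0.005,0,0,-0.12,0]]]}}

```text
time_s: 21.52
tool_pos: [0.4881, -0.1008, 0.2073]
tool_rot: [179.9, 0.2, 172.5]
force: [0.4, -0.2, -4.4]
grip_width: 0.0117
```

```bash
python3 -c "
from h import *
st();
for n in('scene','side'):
  W=cloud(cam(n));print('tray',rect(P2(W,.36,.67,.2,.45,.036,.044)));
go((.464,.315,.2,83))"
```

```text
{'time_s': 21.517, 'tool_pos': [0.488, -0.101, 0.207], 'tool_rot': [179.887, 0.213, 172.515], 'force': [0.438, -0.219, -4.448], 'grip_width': 0.012, 'qpos': [57.657, 2.727, -49.725, 104.13, 2.045, 73.904, 89.92]}
tray (array([519.3, 323.5]), array([175. , 268.6]), 82.79, 421)
tray (array([518.7, 321.1]), array([183. , 264.5]), 83.2, 242)
shift [0.0769, 0.4091, 0.0066] yaw 1.562
```

Request:
{"name": "servo_tool", "arguments": {"plan": [[[0.005,0.002,0.01,0,0.05],[0.005,0.008,0.04,0,0.15],[0.005,0.015,0.075,0,0.26],[0.005,0.021,0.11,0,0.37],[0.005,0.028,0.145,0,0.48],[0.005,0.034,0.18,0,0.59],[0.005,0.041,0.215,0,0.7],[0.005,0.047,0.25,0,0.81],[0.005,0.054,0.285,0,0.92],[0.005,0.06,0.32,0,1.03],[0.005,0.066,0.35,0,1.14],[0.005,0.07,0.375,0,1.25]]]}}

```text
time_s: 22.62
tool_pos: [0.4666, 0.2698, 0.2055]
tool_rot: [-180.0, -0.1, 105.9]
force: [0.6, -0.2, -3.4]
grip_width: 0.0116
```

```bash
python3 -c "
from h import *
st();go((.464,.315,.2,83),(.464,.315,.092,83))"
```

```text
{'time_s': 22.617, 'tool_pos': [0.467, 0.27, 0.206], 'tool_rot': [-179.978, -0.123, 105.859], 'force': [0.569, -0.249, -3.435], 'grip_width': 0.012, 'qpos': [23.977, 13.614, -64.033, 98.697, 12.497, 75.555, -26.707]}
shift [0.0441, 0.0099, 0.0056] yaw 0.399
shift [0.0439, 0.0099, 0.1136] yaw 0.399
```

Request:
{"name": "servo_tool", "arguments": {"plan": [[[0.005,0.015,0.003,0.002,0.1],[0.005,0.03,0.006,0.004,0.2],[0.005,0.04,0.009,0.006,0.3],[0.005,0.044,0.01,0.015,0.38],[0.005,0.044,0.01,0.03,0.399],[0.005,0.044,0.01,0.048,0.399],[0.005,0.044,0.01,0.066,0.399],[0.005,0.044,0.01,0.084,0.399],[0.005,0.044,0.01,0.1,0.399],[0.005,0.044,0.01,0.11,0.399],[0.005,0.044,0.01,0.115,0.399],[0.005,0.044,0.01,0.116,0.399]]]}}

```text
time_s: 23.62
tool_pos: [0.4632, 0.3146, 0.0883]
tool_rot: [-179.8, -0.0, 83.0]
force: [-0.4, -0.7, -4.7]
grip_width: 0.0119
```

Request:
{"name": "servo_tool", "arguments": {"plan": [[[0.005,0,0,0.003,0],[0.005,0,0,0.005,0],[0.005,0,0,0.007,0],[0.005,0,0,0.009,0],[0.005,0,0,0.0105,0],[0.005,0,0,0.011,0],[0.005,0,0,0.011,0]]]}}

```text
time_s: 24.2
tool_pos: [0.4637, 0.3149, 0.0799]
tool_rot: [-179.9, 0.0, 83.0]
force: [-3.5, -3.9, 11.8]
grip_width: 0.0115
```

```bash
python3 -c "
from h import *
st();go((.464,.315,.079,83))"
```

```text
{'time_s': 24.2, 'tool_pos': [0.464, 0.315, 0.08], 'tool_rot': [-179.896, 0.009, 82.994], 'force': [-3.525, -3.882, 11.845], 'grip_width': 0.011, 'qpos': [9.731, 23.622, -55.536, 103.92, 21.497, 63.924, -60.285]}
shift [0.0001, 0.0002, 0.0009] yaw -0.0
```

Request:
{"name": "servo_tool", "arguments": {"plan": [[[0.02,0,0,0,0],[0.04,0,0,0,0],[0.04,0,0,0,0],[0.04,0,0,0,0],[0.04,0,0,-0.02,0],[0.04,0,0,-0.045,0],[0.04,0,0,-0.075,0],[0.04,0,0,-0.1,0],[0.04,0,0,-0.12,0],[0.04,0,0,-0.13,0],[0.04,0,0,-0.13,0]]]}}

```text
time_s: 25.12
tool_pos: [0.4651, 0.3158, 0.212]
tool_rot: [179.9, -0.1, 83.0]
force: [-0.2, 0.6, 0.1]
grip_width: 0.0401
```

Run:
```python
from h import *
st()
im=[]
for n in ('scene','side'):
    d=cam(n); p=d['camera_from_world']@np.r_[.52,.2,.03,1];u=int(d['mtx'][0,0]*p[0]/-p[2]+d['mtx'][0,2]);v=int(d['mtx'][1,2]-d['mtx'][1,1]*p[1]/-p[2])
    im.append(cv2.resize(d['image'][max(v-120,0):v+120,u-130:u+130],(390,360)))
    W=cloud(d);print(n,'bar',rect(P2(W,.605,.68,-.2,.1,.018,.03)))
cv2.imwrite('pics/c7.png',cv2.cvtColor(np.hstack(im),cv2.COLOR_RGB2BGR))
go((.6,-.17,.25,83))
```

```text
{'time_s': 25.117, 'tool_pos': [0.465, 0.316, 0.212], 'tool_rot': [179.909, -0.116, 82.982], 'force': [-0.238, 0.55, 0.074], 'grip_width': 0.04, 'qpos': [14.266, 15.902, -59.674, 95.294, 14.061, 76.762, -54.688]}
scene bar (array([634.9, -44.9]), array([248.5,  35.1]), 84.64, 421)
side bar (array([628.7, -45.6]), array([258.5,  32.1]), 82.33, 291)
shift [-0.4643, 0.1942, -0.041] yaw -0.0
```

View pics/c7.png

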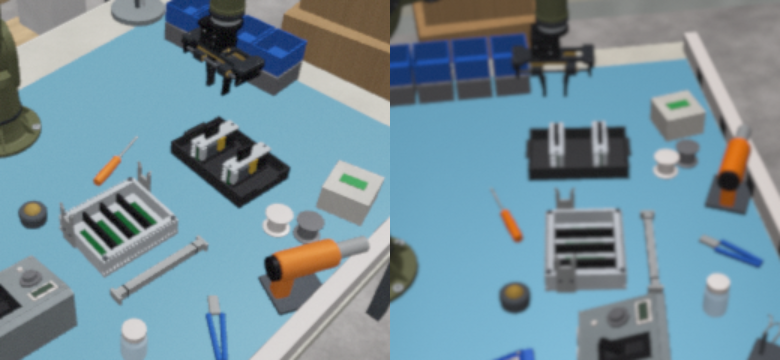

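Request:
{"name": "servo_tool", "arguments": {"plan": [[[0.05,-0.02,0.01,-0.005,0],[0.05,-0.055,0.025,-0.01,0],[0.05,-0.09,0.04,-0.015,0],[0.05,-0.128,0.055,-0.02,0],[0.05,-0.166,0.07,-0.025,0],[0.05,-0.204,0.086,-0.03,0],[0.05,-0.242,0.102,-0.035,0],[0.05,-0.28,0.118,-0.041,0],[0.05,-0.318,0.134,-0.041,0],[0.05,-0.356,0.15,-0.041,0],[0.05,-0.394,0.166,-0.041,0],[0.05,-0.42,0.18,-0.041,0]]]}}

```text
time_s: 26.22
tool_pos: [0.5902, -0.1298, 0.2472]
tool_rot: [-179.7, 0.1, 82.7]
force: [-0.1, -0.4, -0.3]
grip_width: 0.05
```

Request:
{"name": "servo_tool", "arguments": {"plan": [[[0.05,-0.01,0.005,0,0],[0.05,-0.01,0.005,0,0],[0.05,-0.01,0.005,0,0],[0.05,-0.01,0.005,0,0]]]}}

```text
time_s: 26.55
tool_pos: [0.5935, -0.1373, 0.2465]
tool_rot: [-179.6, 0.0, 82.9]
force: [0.1, 1.4, 0.8]
grip_width: 0.0502
```

Run:
```python
from h import *
st(); d=cam('wrist'); W=cloud(d)
q=P2(W,.58,.68,-.09,.04,.019,.029); print('bar',rect(q),np.polyfit(q[:,1],q[:,0],1))
q=P2(W,.58,.68,-.2,.12,.012,.029); print('bar all',rect(q))
go((.6294,-.047,.06,82.3),(.6294,-.047,.005,82.3))
```

```text
{'time_s': 26.55, 'tool_pos': [0.594, -0.137, 0.246], 'tool_rot': [-179.564, 0.042, 82.911], 'force': [0.056, 1.396, 0.848], 'grip_width': 0.05, 'qpos': [47.214, 18.503, -45.931, 85.595, 13.323, 81.971, -6.283]}
bar (array([632.1, -32.5]), array([117.7,  18.1]), 82.34, 2307) [0.13315935 0.63619754]
bar all (array([625.2, -69.7]), array([197.2,  33.5]), 83.34, 3754)
shift [0.094, 0.0257, 0.1867] yaw 0.011
shift [0.0941, 0.026, 0.2417] yaw 0.011
```

Request:
{"name": "servo_tool", "arguments": {"plan": [[[0.05,0.03,0.008,0.02,0.011],[0.05,0.06,0.016,0.045,0.011],[0.05,0.094,0.026,0.08,0.011],[0.05,0.094,0.026,0.11,0.011],[0.05,0.094,0.026,0.14,0.011],[0.05,0.094,0.026,0.17,0.011],[0.05,0.094,0.026,0.2,0.011],[0.05,0.094,0.026,0.215,0.011],[0.05,0.094,0.026,0.22,0.011],[0.05,0.094,0.026,0.22,0.011]]]}}

```text
time_s: 27.43
tool_pos: [0.6289, -0.0459, 0.0263]
tool_rot: [-179.5, 0.1, 82.4]
force: [-0.2, 0.0, 0.1]
grip_width: 0.0504
```

```bash
python3 -c "
from h import *
st();go((.6297,-.047,.006,82.35))"
```

```text
{'time_s': 27.433, 'tool_pos': [0.629, -0.046, 0.026], 'tool_rot': [-179.534, 0.063, 82.414], 'force': [-0.186, 0.011, 0.106], 'grip_width': 0.05, 'qpos': [34.584, 32.318, -42.462, 95.922, 24.145, 61.802, -22.86]}
shift [-0.001, 0.0011, 0.0203] yaw 0.001
```

Request:
{"name": "servo_tool", "arguments": {"plan": [[[0.05,-0.001,0.001,0.008,0],[0.05,-0.001,0.001,0.015,0],[0.05,-0.001,0.001,0.02,0],[0.05,-0.001,0.001,0.021,0],[0.05,-0.001,0.001,0.021,0],[0.03,-0.001,0.001,0.021,0],[0.01,-0.001,0.001,0.021,0],[0.01,-0.001,0.001,0.021,0],[0.01,-0.001,0.001,0.021,0],[0.01,-0.001,0.001,0.021,0],[0.01,-0.001,0.001,0.021,0]]]}}

```text
time_s: 28.35
tool_pos: [0.6295, -0.047, 0.0054]
tool_rot: [-179.5, 0.1, 82.4]
force: [-4.7, 0.3, 3.3]
grip_width: 0.0178
```

Request:
{"name": "servo_tool", "arguments": {"plan": [[[0.01,0,0,-0.01,0],[0.01,0,0,-0.03,0],[0.01,0,0,-0.055,0],[0.01,0,0,-0.085,0],[0.01,0,0,-0.115,0],[0.01,0,0,-0.14,0],[0.01,0,0,-0.15,0],[0.01,0,0,-0.15,0],[0.01,0,0,-0.15,0]]]}}

```text
time_s: 29.1
tool_pos: [0.6303, -0.0472, 0.1548]
tool_rot: [-179.5, 0.1, 82.4]
force: [-0.1, -0.5, -3.1]
grip_width: 0.0174
```

```bash
python3 -c "
from h import *
st();go((.4415,-.0226,.155,82.3))"
```

```text
{'time_s': 29.1, 'tool_pos': [0.63, -0.047, 0.155], 'tool_rot': [-179.497, 0.09, 82.405], 'force': [-0.128, -0.505, -3.148], 'grip_width': 0.017, 'qpos': [37.146, 25.33, -45.883, 89.114, 18.601, 74.018, -18.898]}
shift [-0.0006, -0.1904, 0.0014] yaw 0.002
```

Request:
{"name": "servo_tool", "arguments": {"plan": [[[0.01,0,-0.015,0,0],[0.01,0,-0.045,0,0],[0.01,0,-0.08,0,0],[0.01,0,-0.115,0,0],[0.01,0,-0.145,0,0],[0.01,-0.001,-0.17,0,0],[0.01,-0.001,-0.183,0,0.002],[0.01,-0.001,-0.19,0,0.002],[0.01,-0.001,-0.19,0,0.002],[0.01,-0.001,-0.19,0,0.002],[0.01,-0.001,-0.19,0,0.002]]]}}

```text
time_s: 30.02
tool_pos: [0.4426, -0.023, 0.1562]
tool_rot: [-179.5, 0.0, 82.3]
force: [0.4, -0.0, -1.8]
grip_width: 0.018
```

Run:
```python
from h import *
st()
im=[]
for n in ('scene','side'):
    d=cam(n); p=d['camera_from_world']@np.r_[.46,-.03,.1,1];u=int(d['mtx'][0,0]*p[0]/-p[2]+d['mtx'][0,2]);v=int(d['mtx'][1,2]-d['mtx'][1,1]*p[1]/-p[2])
    im.append(cv2.resize(d['image'][v-75:v+75,u-65:u+65],(390,450),interpolation=2))
cv2.imwrite('pics/c8.png',cv2.cvtColor(np.hstack(im),cv2.COLOR_RGB2BGR))
W=cloud(cam('wrist'))
q=P2(W,.40,.49,0.0,.07,.165,.185); print('bar line',len(q),np.polyfit(q[:,1],q[:,0],1))
q=P2(W,.40,.52,.06,.11,.08,.122); print('bracket b',rect(q))
go((.4415,-.0226,.125,82.3),(.4415,-.0226,.081,82.3))
```

```text
{'time_s': 30.017, 'tool_pos': [0.443, -0.023, 0.156], 'tool_rot': [-179.501, 0.026, 82.302], 'force': [0.43, -0.04, -1.784], 'grip_width': 0.018, 'qpos': [51.857, -3.323, -50.036, 114.149, -2.764, 68.51, -4.794]}
bar line 8702 [0.13513379 0.44649798]
bracket b (array([454.3,  83.6]), array([ 6.5, 46.2]), 82.55, 707)
shift [0.0, -0.0007, 0.0313] yaw 0.0
shift [0.0001, -0.0003, 0.0753] yaw 0.0
```

View pics/c8.png

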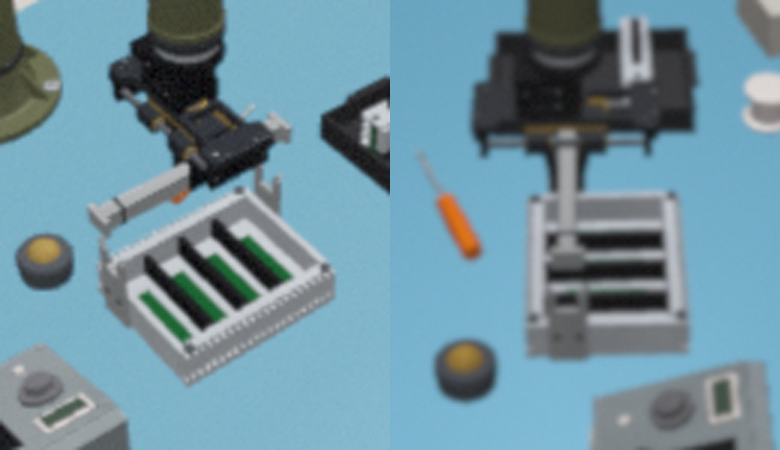

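Request:
{"name": "servo_tool", "arguments": {"plan": [[[0.01,0.0005,-0.002,0.003,-0.004],[0.01,0.0005,-0.002,0.008,-0.004],[0.01,0.0005,-0.002,0.015,-0.004],[0.01,0.0005,-0.002,0.022,-0.004],[0.01,0.0005,-0.002,0.029,-0.004],[0.01,0.0005,-0.002,0.034,-0.004],[0.01,0.0005,-0.002,0.036,-0.004],[0.01,0.0005,-0.002,0.036,-0.004],[0.01,0.0005,-0.002,0.036,-0.004]]]}}

```text
time_s: 30.92
tool_pos: [0.4403, -0.022, 0.1203]
tool_rot: [-179.5, -0.0, 82.5]
force: [-0.6, 0.9, -2.5]
grip_width: 0.0178
```

Run:
```python
from h import *
st()
W=cloud(cam('wrist'))
q=P2(W,.40,.49,0.0,.07,.13,.15); print('bar line',len(q),np.polyfit(q[:,1],q[:,0],1),np.polyval(np.polyfit(q[:,1],q[:,0],1),[-.022,.0836]))
```

```text
{'time_s': 30.917, 'tool_pos': [0.44, -0.022, 0.12], 'tool_rot': [-179.477, -0.011, 82.549], 'force': [-0.55, 0.871, -2.5], 'grip_width': 0.018, 'qpos': [51.38, -0.681, -50.882, 116.862, -0.669, 64.087, -6.653]}
bar line 8640 [0.13043009 0.44400836] [0.4411389  0.45491231]
```

Request:
{"name": "servo_tool", "arguments": {"plan": [[[0.01,0,0,0.004,0],[0.01,0,0,0.009,0],[0.01,0,0,0.014,0],[0.01,0,0,0.019,0],[0.01,0,0,0.024,0],[0.01,0,0,0.029,0],[0.01,0,0,0.033,0],[0.01,0,0,0.036,0],[0.01,0,0,0.037,0],[0.01,0,0,0.037,0]]]}}

```text
time_s: 31.8
tool_pos: [0.4401, -0.0218, 0.0832]
tool_rot: [-179.5, -0.0, 82.6]
force: [-0.3, -0.7, -2.7]
grip_width: 0.0176
```

Request:
{"name": "servo_tool", "arguments": {"plan": [[[0.01,0,0,0.001,0],[0.01,0,0,0.002,0],[0.01,0,0,0.003,0],[0.01,0,0,0.003,0]]]}}

```text
time_s: 32.13
tool_pos: [0.4404, -0.0219, 0.0822]
tool_rot: [-179.4, 0.1, 82.6]
force: [-5.7, 0.3, 15.2]
grip_width: 0.0174
```

Seated (15 N). Release, rise and check.

Request:
{"name": "servo_tool", "arguments": {"plan": [[[0.02,0,0,0,0],[0.045,0,0,0,0],[0.045,0,0,0,0],[0.045,0,0,0,0],[0.045,0,0,-0.02,0],[0.045,0,0,-0.045,0],[0.045,0,0,-0.075,0],[0.045,0,0,-0.1,0],[0.045,0,0,-0.125,0],[0.045,0,0,-0.14,0],[0.045,0,0,-0.14,0],[0.045,0,0,-0.14,0]]]}}

```text
time_s: 33.13
tool_pos: [0.4423, -0.022, 0.2226]
tool_rot: [-179.5, 0.1, 82.5]
force: [0.7, 0.3, -0.1]
grip_width: 0.0449
```

Run:
```python
from h import *
st()
W=cloud(cam('wrist')); q=P2(W,.40,.49,0.0,.07,.09,.11); print('bar line',len(q),np.polyval(np.polyfit(q[:,1],q[:,0],1),[-.022,.0836]),np.median(q[:,2]))
for n in('scene','side'):
    W=cloud(cam(n))
    q=P2(W,.38,.5,-.16,.11,.094,.107); print(n,'bar',len(q),[np.round(np.median(q[(q[:,1]>a)&(q[:,1]<a+.04)][:,2]),3) for a in(-.14,-.1,-.06,.02,.05)])
    q=P2(W,.42,.55,-.42,-.35,.05,.15);nn=np.array([np.cos(np.radians(-8)),np.sin(np.radians(-8))])
    h=(q[:,2]-np.tan(np.radians(20))*(q[:,:2]@nn)+.1087)*np.cos(np.radians(20));l=q[h>.018]; print('lever',len(l),np.median(l,0).round(3),l.min(0).round(3),l.max(0).round(3))
go((.5,-.37,.22,-8))
```

```text
{'time_s': 33.133, 'tool_pos': [0.442, -0.022, 0.223], 'tool_rot': [-179.543, 0.09, 82.54], 'force': [0.694, 0.251, -0.124], 'grip_width': 0.045, 'qpos': [52.84, -7.532, -48.677, 108.931, -5.741, 76.587, -1.669]}
bar line 2259 [0.44071273 0.45534271] 0.1012245156610998
scene bar 410 [np.float64(0.1), np.float64(0.1), np.float64(0.101), np.float64(0.1), np.float64(0.1)]
lever 82 [ 0.475 -0.368  0.114] [ 0.459 -0.378  0.104] [ 0.493 -0.357  0.123]
side bar 318 [np.float64(0.102), np.float64(0.103), np.float64(0.103), np.float64(0.103), np.float64(0.101)]
lever 92 [ 0.472 -0.372  0.115] [ 0.457 -0.382  0.101] [ 0.492 -0.356  0.127]
shift [-0.3376, 0.1036, -0.0001] yaw 1.581
```

Request:
{"name": "servo_tool", "arguments": {"plan": [[[0.045,-0.02,0.004,0,0.08],[0.045,-0.05,0.01,0,0.2],[0.045,-0.08,0.015,0,0.32],[0.045,-0.11,0.02,0,0.44],[0.045,-0.14,0.025,0,0.56],[0.045,-0.17,0.03,0,0.68],[0.045,-0.2,0.035,0,0.8],[0.045,-0.23,0.04,0,0.92],[0.045,-0.26,0.043,0,1.04],[0.045,-0.29,0.045,0,1.16],[0.045,-0.315,0.045,0,1.28],[0.045,-0.33,0.045,0,1.4]]]}}

```text
time_s: 34.28
tool_pos: [0.4409, -0.358, 0.2184]
tool_rot: [-179.8, 0.8, 1.8]
force: [-0.7, -0.3, 0.0]
grip_width: 0.0447
```

```bash
python3 -c "
from h import *
st();go((.44,-.37,.2,-8))"
```

```text
{'time_s': 34.283, 'tool_pos': [0.441, -0.358, 0.218], 'tool_rot': [-179.826, 0.81, 1.8], 'force': [-0.749, -0.271, 0.045], 'grip_width': 0.045, 'qpos': [65.492, 11.598, -33.399, 93.836, 6.836, 77.3, -57.163]}
shift [-0.0011, 0.012, 0.0184] yaw 0.171
```

Request:
{"name": "servo_tool", "arguments": {"plan": [[[0.045,-0.001,0.012,0.01,0.09],[0.045,-0.001,0.012,0.018,0.171],[0.045,-0.001,0.012,0.018,0.171],[0.045,-0.001,0.012,0.018,0.171],[0.045,-0.001,0.012,0.018,0.171],[0.045,-0.001,0.012,0.018,0.171]]]}}

```text
time_s: 34.78
tool_pos: [0.4407, -0.3693, 0.2008]
tool_rot: [-180.0, 0.8, -7.8]
force: [0.4, 0.2, 0.1]
grip_width: 0.0449
```

Run:
```python
from h import *
st();d=cam('wrist','w9.png');W=cloud(d)
q=P2(W,.44,.55,-.42,-.34,.05,.15);nn=np.array([np.cos(np.radians(-8)),np.sin(np.radians(-8))])
h=(q[:,2]-np.tan(np.radians(20))*(q[:,:2]@nn)+.1087)*np.cos(np.radians(20));l=q[h>.014]
for a in np.arange(.45,.51,.008):
    s=l[(l[:,0]>a)&(l[:,0]<a+.008)]
    if len(s)>5: print(round(a,3),len(s),np.percentile(s[:,1],[2,50,98]).round(4),np.median(s[:,2]).round(4))
go((.469,-.370,.13,-8),(.469,-.370,.094,-8))
```

```text
{'time_s': 34.783, 'tool_pos': [0.441, -0.369, 0.201], 'tool_rot': [-179.973, 0.794, -7.833], 'force': [0.369, 0.166, 0.083], 'grip_width': 0.045, 'qpos': [64.865, 12.917, -32.011, 94.338, 7.36, 75.506, -66.263]}
0.45 20 [-0.3758 -0.3714 -0.3644] 0.1145
0.458 278 [-0.377  -0.368  -0.3581] 0.1208
0.466 395 [-0.3783 -0.3686 -0.3587] 0.1184
0.474 380 [-0.3794 -0.3696 -0.3596] 0.1134
0.482 361 [-0.3805 -0.3708 -0.3612] 0.1084
0.49 184 [-0.3799 -0.3697 -0.3618] 0.1047
shift [0.0291, -0.0033, 0.0705] yaw 0.002
shift [0.0296, -0.0033, 0.1065] yaw 0.002
```

View pics/w9.png

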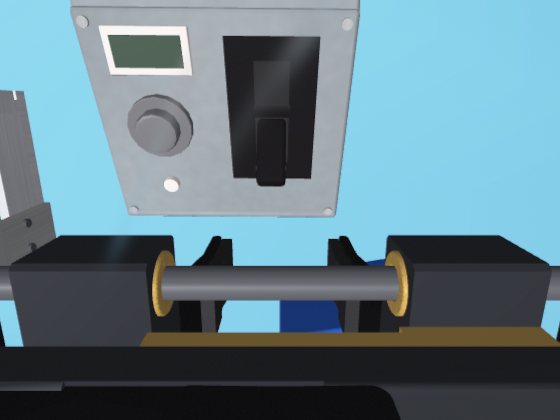

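Request:
{"name": "servo_tool", "arguments": {"plan": [[[0.045,0.01,-0.0015,0.02,0.002],[0.045,0.02,-0.003,0.045,0.002],[0.045,0.0295,-0.0045,0.07,0.002],[0.045,0.0295,-0.0045,0.09,0.002],[0.045,0.0295,-0.0045,0.1,0.002],[0.045,0.0295,-0.0045,0.107,0.002],[0.045,0.0295,-0.0045,0.1075,0.002],[0.045,0.0295,-0.0045,0.1075,0.002],[0.045,0.0295,-0.0045,0.1075,0.002]]]}}

```text
time_s: 35.58
tool_pos: [0.4697, -0.3696, 0.0946]
tool_rot: [179.9, 0.7, -8.0]
force: [-0.0, 0.4, 0.3]
grip_width: 0.0454
```

Request:
{"name": "servo_tool", "arguments": {"plan": [[[0.03,0,0,0,0],[0.012,0,0,0,0],[0.012,0,0,0,0],[0.012,0,0,0,0],[0.012,0,0,0,0],[0.012,0,0,0,0]]], "force": 10}}

```text
time_s: 36.08
tool_pos: [0.4702, -0.3672, 0.0949]
tool_rot: [-179.9, 0.7, -7.9]
force: [-1.9, 5.1, 4.2]
grip_width: 0.02
```

```bash
python3 -c "
from h import *
st()"
```

```text
{'time_s': 36.083, 'tool_pos': [0.47, -0.367, 0.095], 'tool_rot': [-179.909, 0.713, -7.929], 'force': [-1.916, 5.125, 4.226], 'grip_width': 0.02, 'qpos': [61.376, 20.776, -31.457, 98.106, 11.995, 65.15, -71.556]}
```

Request:
{"name": "servo_tool", "arguments": {"plan": [[[0.012,0.003,-0.001,-0.004,0],[0.012,0.0065,-0.001,-0.008,0],[0.012,0.011,-0.001,-0.012,0],[0.012,0.016,-0.001,-0.0155,0],[0.012,0.0215,-0.001,-0.018,0],[0.012,0.027,-0.001,-0.02,0],[0.012,0.033,-0.001,-0.0212,0],[0.012,0.039,-0.001,-0.0216,0],[0.012,0.045,-0.001,-0.0212,0],[0.012,0.05,-0.001,-0.0203,0],[0.012,0.052,-0.001,-0.02,0],[0.012,0.052,-0.001,-0.02,0]]]}}

```text
time_s: 37.08
tool_pos: [0.5234, -0.3747, 0.1145]
tool_rot: [180.0, 0.6, -7.9]
force: [-0.3, -5.2, 1.4]
grip_width: 0.0194
```

```bash
python3 -c "
from h import *
st();cam('wrist','w10.png')"
```

```text
{'time_s': 37.083, 'tool_pos': [0.523, -0.375, 0.115], 'tool_rot': [179.996, 0.589, -7.935], 'force': [-0.276, -5.174, 1.373], 'grip_width': 0.019, 'qpos': [57.37, 25.136, -31.299, 90.151, 13.885, 69.138, -74.549]}
```

View pics/w10.png

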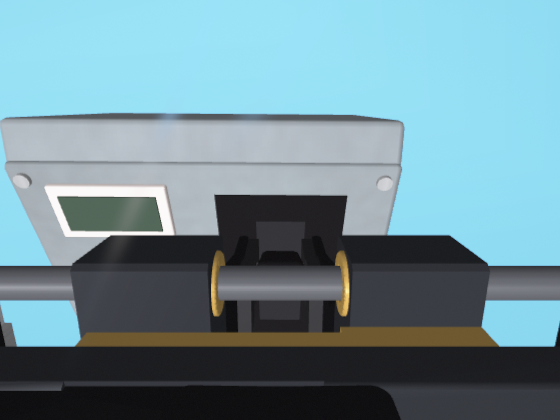

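The lever is between the pads at around (280,255), 15 mm past the hinge. I'll release it and rise.

Request:
{"name": "servo_tool", "arguments": {"plan": [[[0.03,0,0,0,0],[0.045,0,0,0,0],[0.045,0,0,0,0],[0.045,0,0,0,0],[0.045,0,0,-0.02,0],[0.045,0,0,-0.045,0],[0.045,0,0,-0.075,0],[0.045,0,0,-0.1,0],[0.045,-0.04,0,-0.12,0],[0.045,-0.08,0,-0.13,0],[0.045,-0.08,0,-0.13,0],[0.045,-0.08,0,-0.13,0]]]}}

```text
time_s: 38.13
tool_pos: [0.444, -0.3643, 0.2467]
tool_rot: [179.9, 0.5, -8.1]
force: [0.4, 0.4, 0.2]
grip_width: 0.0451
```

Run:
```python
from h import *
st()
for n in('scene','side'):
    d=cam(n,n+'9.png'); W=cloud(d); d0=dict(np.load(f'pics/{n}0.npz'))
    q=P2(W,.42,.57,-.42,-.35,.05,.17);nn=np.array([np.cos(np.radians(-8)),np.sin(np.radians(-8))])
    h=(q[:,2]-np.tan(np.radians(20))*(q[:,:2]@nn)+.1087)*np.cos(np.radians(20));l=q[h>.022]; print('lever',len(l),np.median(l,0).round(3),l.min(0).round(3),l.max(0).round(3))
    q=P2(W,.38,.5,-.16,.11,.094,.107); print(n,'bar z',[np.round(np.median(q[(q[:,1]>a)&(q[:,1]<a+.04)][:,2]),3) for a in(-.14,-.1,-.06,.02,.05)])
    print('tray',rect(P2(W,.36,.67,.2,.45,.036,.044)))
    g=P2(W,.42,.62,.2,.42,.1,.125);
    for s in (g[g[:,0]<.52],g[g[:,0]>=.52]): print('module grip top',rect(s),np.percentile(s[:,2],95).round(3))
a,b=cv2.imread('pics/scene9.png'),cv2.imread('pics/side9.png');cv2.imwrite('pics/f.png',cv2.resize(np.hstack([a[120:330,90:470],b[90:370,180:470][:, :]]) if 0 else np.hstack([cv2.resize(a[130:340,170:450],(400,300)),cv2.resize(b[120:345,190:490],(400,300))]),(800,300)))
```

```text
{'time_s': 38.133, 'tool_pos': [0.444, -0.364, 0.247], 'tool_rot': [179.852, 0.52, -8.086], 'force': [0.403, 0.394, 0.227], 'grip_width': 0.045, 'qpos': [64.8, 11.167, -32.389, 90.919, 6.403, 80.091, -66.332]}
lever 48 [ 0.53  -0.376  0.141] [ 0.519 -0.386  0.122] [ 0.536 -0.365  0.146]
scene bar z [np.float64(0.101), np.float64(0.1), np.float64(0.101), np.float64(0.101), np.float64(0.101)]
tray (array([519.7, 323.1]), array([173.1, 270.1]), 82.95, 450)
module grip top (array([466.8, 314.8]), array([40.5, 13.5]), 77.5, 41) 0.111
module grip top (array([574.2, 304.6]), array([45.2, 13.6]), 79.63, 43) 0.111
lever 68 [ 0.522 -0.381  0.138] [ 0.51  -0.389  0.121] [ 0.534 -0.367  0.148]
side bar z [np.float64(0.102), np.float64(0.102), np.float64(0.103), np.float64(0.103), np.float64(0.102)]
tray (array([517.8, 317.8]), array([173.5, 264.3]), 83.07, 166)Traceback (most recent call last):
  File "<stdin>", line 10, in <module>
    return _quantile_unchecked(
        a, q, axis, out, overwrite_input, method, keepdims, weights)
    return _ureduce(a,
                    func=_quantile_ureduce_func,
    ...<5 lines>...
                    overwrite_input=overwrite_input,
                    method=method)
    r = func(a, **kwargs)
    result = _quantile(arr,
                       quantiles=q,
    ...<2 lines>...
                       out=out,
                       weights=wgt)
    slices_having_nans = np.isnan(arr[-1, ...])
                                  ~~~^^^^^^^^^
IndexError: index -1 is out of bounds for axis 0 with size 0
```

Run:
```python
from h import *
a,b=cv2.imread('pics/scene9.png'),cv2.imread('pics/side9.png');cv2.imwrite('pics/f.png',np.hstack([cv2.resize(a[130:340,170:450],(400,300)),cv2.resize(b[120:345,190:490],(400,300))]))
```

```text
(no output)
```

View pics/f.png

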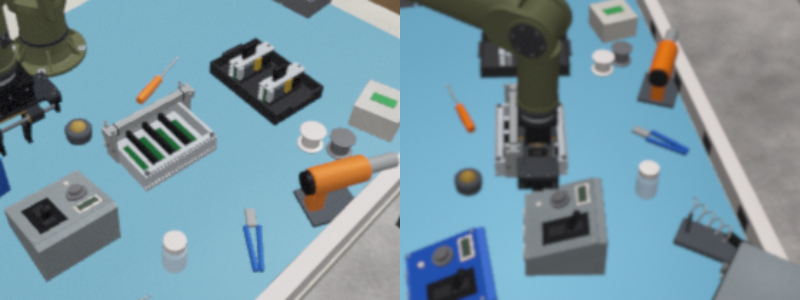

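The bar sits in both brackets, both modules stand in the tray, the lever is up, and the spool and jar look untouched. I'll hand in.

```bash
python3 -c "
from h import *
print(env.sign_off())"
```

```text
the job is handed in; nothing more can be done
None
```

The job is done in the order asked and handed in at about 38 s of the 210 s allowed. I pressed the test button and the lever dropped. I then lifted the bar out, stood both modules in the tray, put the bar back and raised the lever. Only two of the four modules were there; both were in the outer bays.

What the last checks showed:
- **Lever:** it is up, with readings matching its starting position in both cameras.
- **Bar:** its top is level at about 101 mm along its length, and its line is within 1 mm of where it started.
- **Modules:** both stand upright in the tray. I lowered each one to contact before releasing it, and the grip tops read 111 mm.
- **Tray:** it had not moved, and I saw no sign that the bar or tray was knocked during the run.
- **Other things on the bench:** they looked untouched in the final pictures, but I did not measure them.

One check failed: in the last side view the arm hid most of the tray. The final tray and module check therefore rests on the scene camera, though an earlier unobstructed side view agreed with it.

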